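# Set out the height-gauging row beside the sensor

### The job

Set out the four reference parts on the gauging rail in order of height, one centred on each pad: the tallest on the pad next to the orange sensor, then downwards to the lowest at the far end. The lowest is the flat aluminium blank: pull the bottom one sideways out of the blue stack magazine, lay it flat, and leave the spare blanks in the magazine. The round workpieces (yellow, blue, white) stand upright.

Things in the scene. Friction and masses are not known exactly. Their poses are not given: they have to be found in the camera images.
- blank: bottom blank of the magazine: aluminium plate 90 x 44 x 12 mm, two dark dots, red stripe near its front end. Origin: centre of underside, z up, x along the 90 mm. Its -x (front) end sticks 36 mm out of the outlet, level, underside 20 mm above the bench, on a tongue 20 mm wide: both long edges are free there. Pull it level along its -x: clear after 60 mm. May lie along or across the rail.
- spare_top: upper of two spare blanks (same plate) stacked on the bottom one's rear half; both sink 12 mm once it is out. Origin: centre of underside, 44 mm above the bench at first, z up, -x to the outlet. The fixed blue magazine is centred on it: outside 99 x 53 mm, 3 mm walls, top 67 mm above the bench, foot 99 x 75 mm, 16 mm high.
- short_piece: loose yellow plastic turned workpiece, an upright cylinder 40 mm in diameter and 28 mm high with a thin dark band near the top and a steel disc on its top face. Origin: centre of its underside, z up. It stands on the bench at the start, in any yaw.
- medium_piece: loose blue plastic turned workpiece, an upright cylinder 40 mm in diameter and 44 mm high with a thin dark band near the top and a steel disc on its top face. Origin: centre of its underside, z up. It stands on the bench at the start, in any yaw.
- tall_piece: loose white plastic turned workpiece, an upright cylinder 40 mm in diameter and 60 mm high with a thin dark band near the top and a steel disc on its top face. Origin: centre of its underside, z up. It stands on the bench at the start, in any yaw.
- pad_1: black square pad 64 x 64 x 4 mm with a white ring (52 mm across) and a white centre dot, fixed flat on the aluminium gauging rail; its top is 16 mm above the bench. Origin: centre of its underside (12 mm above the bench), z up, its y axis along the rail. First of four pads in a straight row at 90 mm spacing, the leftmost (+y) seen from the robot. 
- pad_2: black square pad 64 x 64 x 4 mm with a white ring (52 mm across) and a white centre dot, fixed flat on the aluminium gauging rail; its top is 16 mm above the bench. Origin: centre of its underside (12 mm above the bench), z up, its y axis along the rail. Second from the left (+y) in the row. 
- pad_3: black square pad 64 x 64 x 4 mm with a white ring (52 mm across) and a white centre dot, fixed flat on the aluminium gauging rail; its top is 16 mm above the bench. Origin: centre of its underside (12 mm above the bench), z up, its y axis along the rail. Third from the left (+y) in the row. 
- pad_4: black square pad 64 x 64 x 4 mm with a white ring (52 mm across) and a white centre dot, fixed flat on the aluminium gauging rail; its top is 16 mm above the bench. Origin: centre of its underside (12 mm above the bench), z up, its y axis along the rail. Fourth from the left, the rightmost (-y) in the row. 
- sensor: fixed sensor post at one end of the gauging rail, beyond the last pad by 80 mm centre to centre: blue bracket with an orange box head, 44 x 30 mm at the foot, 90 mm high (top 102 mm above the bench). Origin: centre of its underside, 12 mm above the bench. It stands either beside pad_1 or beside pad_4; the other end has only a low grey stop.
Things that resemble listed ones, but are neither listed nor needed, are in the scene too. What is shaped like the tall_piece but green or red is not meant.

How it is judged:
By the outcome, as a careful person would: the job done as asked, in the order asked, and still so for the second after the job is handed in, with the robot touching nothing.
It also fails if it takes over 109 s, if anything falls off the work surface, if the arm or the gripper's body presses on something with over 40 N, if the wrist force passes 120 N, or if a joint passes its speed limit or range.

### The arm

A 7-joint arm with a two-finger parallel gripper is mounted at the origin on the work surface. World frame = base frame: x ahead of the robot, y to its left, z up, the work surface at z = 0. Lengths are in m, angles in degrees, forces in N, time in s.
With the tool pointing down it reaches from about 0.425 to 0.875 m from the base axis. Payload 4.7 kg.
Tool frame: the origin (TCP) lies on the centre line of the jaws, within the pads' length; the fingertips stand env.nose_length ahead of it and the grasp point (between the pads) lies 8 mm behind it (env.nose_length is the distance from the TCP to the fingertips, in m); y points along the fingers, z is the direction in which the jaws open and shut, and the axes are right-handed (so a half turn about y gives the same grasp; the last joint's range is limited). The gripper opens to 87 mm and grips with 3 to 60 N. Pads are 19 mm wide; open, the fingers measure 117 mm over their backs; the gripper's body (75 mm by 190 mm) begins 51 mm behind the grasp point.
Start: joints at [69.62, 18.392, -4.016, 83.108, 1.295, 78.541, -3.26], TCP at [0.235, -0.606, 0.197] pointing down, gripper open.
Joint ranges: [-163.93, 163.93], [-17.29, 119.83], [-79.2, 71.16], [3.27, 140.29], [-89.18, 269.18], [5.43, 117.66], [-154.24, 154.24]. Speed limits (degrees/s): [147.25, 147.25, 180, 180, 180, 180, 180].

### API

Orientations are given as [roll, pitch, yaw] about the fixed x, y, z axes, in that order (R = Rz(yaw) Ry(pitch) Rx(roll)).
In Python, from cell import env, read_camera, camera_info, job, models gives the robot as it stands.
- The arm moves only by the tool move_arm, never from a script. Its argument "moves" is a list of rows, each a list of 6 numbers: the shift along the tool's x, y, z in mm, then the turn, a rotation vector about the tool's x, y, z in degrees. In form: [[x, y, z, ax, ay, az], ...]. A call has 1 to 20 rows; each row is the pose to reach, as a shift and turn from the pose commanded when the call began, along the tool's axes at that moment; what a row does not reach only later rows make up. A row lasts 1/12 s, in which the tool goes at most 41.7 mm and 7.16 degrees, less where a joint would pass 70% of its speed; a pose out of reach is approached as far as the arm can. A call with a gripper value outside its range is refused whole. "claw" is the finger opening in mm, from 0 to 87, set as the call begins (left out, the last holds). The fingers move at their own pace and stop on an object; "newtons" is the grip in N (left out, the last holds). Time passes only in rows, so rows that repeat a pose let the fingers close. It gives the time, the measured TCP pose, the force and the opening at its end, in the units of the state.
- env.get_obs(): the state, without advancing time (a new reading comes with each control period).
- read_camera(name): name is "side" or "top"; returns (picture, depth): 420x560x3 uint8, red, green, blue; 420x560 float32, m along the optical axis (not along the pixel's ray), 0 where there is no reading.
- camera_info(name): a dict with "fx", "fy", "cx", "cy" (pixels), "R" (3x3) and "t" (3): a world point X has camera coordinates R X + t. Camera axes: x right, y down, z forward; pixel columns grow to the right and rows downward; lengths in m; the calibration is good to about 2 mm. A picture is of the moment at which its call begins. camera_info takes no time and is no camera call.
- job.sign_off(): hands the job in, once; it reports no verdict.
Trained networks look in the newest picture that a camera, given by its name, has taken for a name from the list of things; names that differ only in an ending like _2 or _b are one class to them, and where a whole thing is asked for, a point or a joint stands for the part that bears it (a point fixed in the world has none). Each returns a list of dicts, best first, with "score" (0 to 1); they miss things now and then, are a little off and sometimes report something else, mostly with a low value. They report only what shows in the picture. A call takes as long as a camera call. They do not tell look-alikes from the thing itself.
- models.spot_in(target, camera): "point" ([x, y, z] in m, in world coordinates, good to about 4 mm: the middle of the surface that is visible of it).
- models.cut_out(target, camera): "mask" (420x560 bool, what is visible of it).
The state is a dict: "time_s": time; "qpos": joint angles; "joint_velocities": joint speeds; "effort": joint torques, N m; "tool_pos": TCP position; "tool_rot": TCP orientation; "force": force on the tool from outside, world axes, zero at the start; "wrist_torque": the same for the moment, N m; "grip_width": finger opening in m.
Only numpy, scipy, OpenCV 4.12 (cv2) and the standard library are available. Lean on these libraries where they do the work, as an engineer would, in place of code of your own. Each camera call takes 0.05 s, during which the arm holds its last target.

## Working session

There is one attempt and no reset: what is moved stays moved. The work goes in short steps, Python scripts to look and compute and a tool call to move; the robot and the scene stay as the last step left them, time stands still between calls to the robot, and variables do not carry over. Pictures are saved under pics/ and viewed, and the job is handed in when it is done.

Besides the shell and the picture viewer there is one more tool, called after "Call:" by a JSON object that holds its "name" and its "arguments", one argument or row to a line. move_arm: Moves the arm, as the interface text tells. Its arguments: {"type":"object","properties":{"moves":{"type":"array","items":{"type":"array","items":{"type":"number"}}},"claw":{"type":"number"},"newtons":{"type":"number"}},"required":["moves"]}

```bash
ls; mkdir -p pics
python3 - <<'E'
from cell import env, read_camera, camera_info, job, models
import cv2
o=env.get_obs(); print({k:o[k] for k in ['time_s','tool_pos','tool_rot','grip_width','force']}, env.nose_length)
for n in ['side','top']:
    p,d=read_camera(n); cv2.imwrite(f'pics/{n}0.png',cv2.cvtColor(p,cv2.COLOR_RGB2BGR))
    i=camera_info(n); print(n,i)
E
```

```text
pics
{'time_s': 0.0, 'tool_pos': array([ 0.23468919, -0.60551217,  0.19575776]), 'tool_rot': array([-9.01104089e+01, -4.90658940e-03, -1.58808892e+02]), 'grip_width': 0.08700729720507436, 'force': array([-0.25747779, -0.15118551, -0.13439472])} 0.011
side {'fx': 510.9019994413252, 'fy': 510.9019994413252, 'cx': 283.82580695771907, 'cy': 207.99668263344626, 'R': array([[-0.88044424, -0.47370953, -0.02042594],
       [-0.22902537,  0.4626007 , -0.85647415],
       [ 0.41516902, -0.74939968, -0.51578562]]), 't': array([0.44987475, 0.20482057, 1.0469727 ])}
top {'fx': 498.1215469744057, 'fy': 498.1215469744057, 'cx': 289.8368295674184, 'cy': 203.94564884508026, 'R': array([[ 0.00293293, -0.99986584,  0.0161151 ],
       [-0.99756822, -0.00404761, -0.06957923],
       [ 0.06963512, -0.01587184, -0.99744626]]), 't': array([-0.05967189,  0.54525621,  1.02735502])}
```

View pics/side0.png

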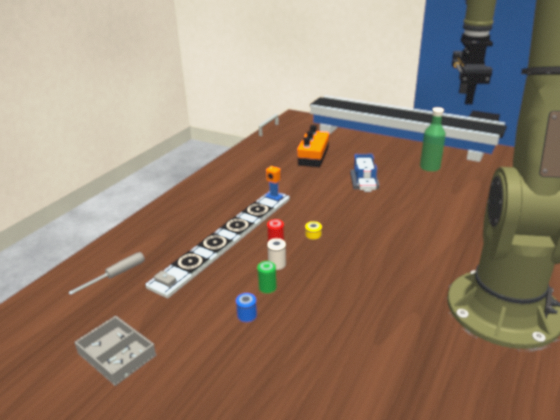

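View pics/top0.png

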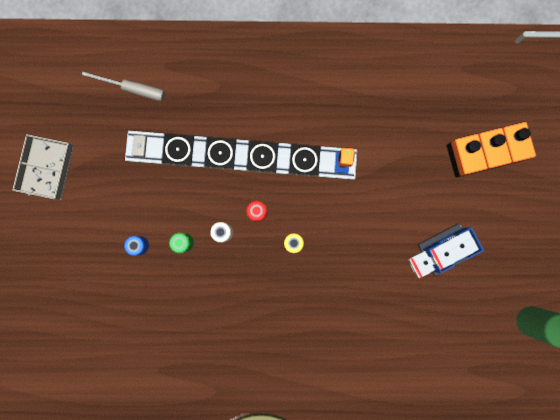

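The sensor is on the right in the top view (347,158), beside pad_4. So tall goes to pad_4, medium to pad_3, short to pad_2 and the blank to pad_1.

```bash
cat > h.py <<'E'
import numpy as np, cv2
from cell import env, read_camera, camera_info, job, models
def back(n,u,v,z):
    """pixel -> world point on plane z"""
    i=camera_info(n); R=i['R'];t=i['t']
    ray=np.array([(u-i['cx'])/i['fx'],(v-i['cy'])/i['fy'],1.])
    c=-R.T@t; w=R.T@ray; return c+w*(z-c[2])/w[2]
def backd(n,u,v,d):
    i=camera_info(n); 
    return i['R'].T@(np.array([(u-i['cx'])/i['fx']*d,(v-i['cy'])/i['fy']*d,d])-i['t'])
def proj(n,X):
    i=camera_info(n); c=i['R']@np.asarray(X)+i['t']; return c[0]/c[2]*i['fx']+i['cx'], c[1]/c[2]*i['fy']+i['cy']
E
python3 - <<'E'
from h import *
np.set_printoptions(precision=4,suppress=True)
p,d=read_camera('top')
cv2.imwrite('pics/c1.png',cv2.resize(cv2.cvtColor(p,cv2.COLOR_RGB2BGR)[200:300,110:510],None,fx=2,fy=2,interpolation=cv2.INTER_CUBIC))
cv2.imwrite('pics/c2.png',cv2.resize(cv2.cvtColor(p,cv2.COLOR_RGB2BGR)[215:290,395:495],None,fx=8,fy=8,interpolation=cv2.INTER_CUBIC))
for t in ['short_piece','medium_piece','tall_piece','blank','spare_top','pad_1','sensor']:
    for r in models.spot_in(t,'top'):
        print(t,round(r['score'],2),r['point'],np.round(proj('top',r['point'])))
i=camera_info('top')
for nm,(u,v) in dict(red=(256,211),white=(221,232),green=(180,243),blue=(134,245),yel=(294,243)).items():
    print(nm,backd('top',u,v,d[v,u]))
E
```

```text
short_piece 0.74 [0.467, -0.0683, 0.0315] [295. 241.]
short_piece 0.34 [0.459, 0.252, 0.0447] [137. 245.]
medium_piece 0.87 [0.4599, 0.2518, 0.0462] [137. 245.]
tall_piece 0.83 [0.4683, 0.1607, 0.0592] [181. 241.]
tall_piece 0.63 [0.5305, 0.0094, 0.0596] [257. 210.]
tall_piece 0.55 [0.4869, 0.0776, 0.0645] [222. 231.]
blank 0.77 [0.4202, -0.3283, 0.0322] [421. 264.]
spare_top 0.79 [0.4504, -0.3899, 0.0516] [453. 250.]
pad_1 0.86 [0.6541, 0.0906, 0.0151] [220. 153.]
pad_1 0.79 [0.6585, 0.1789, 0.0168] [178. 150.]
pad_1 0.78 [0.6492, 0.0024, 0.0175] [262. 155.]
pad_1 0.66 [0.6374, -0.0855, 0.0146] [303. 161.]
red [0.5283 0.0112 0.0572]
white [0.4856 0.0807 0.0615]
green [0.4634 0.1621 0.062 ]
blue [0.4589 0.2581 0.0464]
yel [ 0.4637 -0.0665  0.0296]
```

```bash
ls pics
```

```text
c1.png
c2.png
side0.png
top0.png
```

View pics/c1.png

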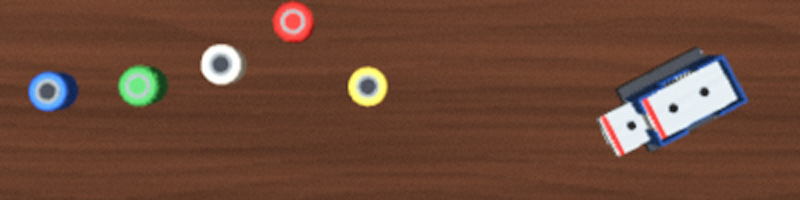

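View pics/c2.png

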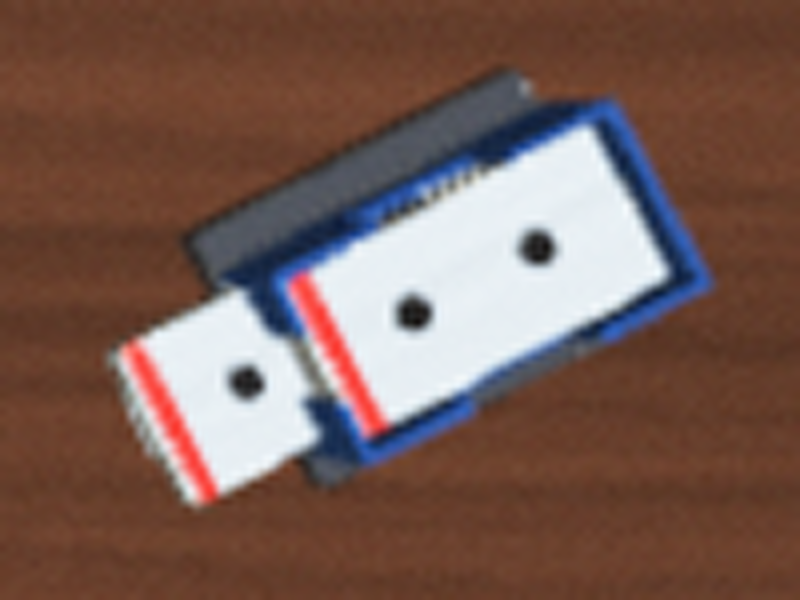

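Candidates for the tall piece are green (180,243), red (256,211) and white (221,232). Only white fits the description, since green and red are excluded and white has the steel disc and a height of about 60 mm. The crop shows the blank's free front end, with the red stripe, at (421,264). Next I measure exactly.

Run:
```python
from h import *
np.set_printoptions(precision=4,suppress=True)
p,d=read_camera('top'); hsv=cv2.cvtColor(p,cv2.COLOR_RGB2HSV)
# all pixel heights
i=camera_info('top');V,U=np.mgrid[:420,:560]
c=np.stack([(U-i['cx'])/i['fx']*d,(V-i['cy'])/i['fy']*d,d],-1)-i['t']; W=c@i['R']
for nm,(u,v),h in [('white',(221,232),.06),('blue',(134,245),.044),('yel',(294,243),.028)]:
    m=(np.hypot(U-u,V-v)<18)&(W[...,2]>h*0.6)&(d>0)
    top=m&(W[...,2]>h-.006)
    ctr=W[top].mean(0); 
    cc,r=cv2.minEnclosingCircle(np.argwhere(top)[:,::-1].astype(np.float32))
    # steel disc: dark, low sat in the middle
    g=(np.hypot(U-u,V-v)<7)&(p.max(-1)<150)
    cd=back('top',U[g].mean(),V[g].mean(),h)
    print(nm,'z',W[top][:,2].mean().round(4),'centroid',back('top',U[top].mean(),V[top].mean(),h),'circ',back('top',*cc,h),r,'disc',cd,g.sum())
pads=[]
for u,v in [(178,150),(220,153),(262,156),(305,160)]:
    m=(np.hypot(U-u,V-v)<17)&(p.min(-1)>150)&(hsv[...,1]<60)
    q=np.argwhere(m)[:,::-1].astype(np.float32)
    (ex,ey),_,_=cv2.fitEllipse(cv2.convexHull(q)); mc=q.mean(0)
    pads.append(back('top',ex,ey,.016)); print('pad',pads[-1],back('top',*mc,.016))
pads=np.array(pads); print(np.linalg.norm(np.diff(pads,axis=0),axis=1), np.degrees(np.arctan2(*(pads[3]-pads[0])[1::-1])))
# blank: dots & corners
for nm,(u,v),z in [('front dot',(395+246/8,215+382/8),.032),('sd1',(395+413/8,215+313/8),.056),('sd2',(395+537/8,215+247/8),.056),
  ('fc1',(395+118/8,215+345/8),.032),('fc2',(395+198/8,215+505/8),.032),('sf1',(395+280/8,215+278/8),.056),('sf2',(395+372/8,215+440/8),.056),('sr1',(395+592/8,215+122/8),.056),('sr2',(395+670/8,215+278/8),.056)]:
    print(nm,back('top',u-.4,v-.4,z))
```

```text
white z 0.06 centroid [0.4871 0.0833 0.06  ] circ [0.4868 0.0833 0.06  ] 9.929854393005371 disc [0.4864 0.0835 0.06  ] 50
blue z 0.0437 centroid [0.4592 0.2598 0.044 ] circ [0.4595 0.2598 0.044 ] 10.037841796875 disc [0.4584 0.26   0.044 ] 50
yel z 0.0277 centroid [ 0.4653 -0.0644  0.028 ] circ [ 0.4652 -0.0643  0.028 ] 9.630681037902832 disc [ 0.4644 -0.0653  0.028 ] 49
pad [0.6606 0.1779 0.016 ] [0.6607 0.1779 0.016 ]
pad [0.6542 0.0901 0.016 ] [0.6546 0.09   0.016 ]
pad [0.6476 0.0013 0.016 ] [0.6474 0.0023 0.016 ]
pad [ 0.6403 -0.091   0.016 ] [ 0.6402 -0.0913  0.016 ]
[0.088  0.089  0.0926] -94.32142093564227
front dot [ 0.4246 -0.3383  0.032 ]
sd1 [ 0.4432 -0.3741  0.056 ]
sd2 [ 0.4599 -0.406   0.056 ]
fc1 [ 0.4341 -0.3052  0.032 ]
fc2 [ 0.393  -0.3253  0.032 ]
sf1 [ 0.4519 -0.3404  0.056 ]
sf2 [ 0.4112 -0.3631  0.056 ]
sr1 [ 0.4916 -0.4207  0.056 ]
sr2 [ 0.4522 -0.4397  0.056 ]
```

```bash
cat >> h.py <<'E'
from scipy.spatial.transform import Rotation as Ro
def row(p,yaw,p0=None,rot0=None):
    o=env.get_obs(); p0=o['tool_pos'] if p0 is None else np.array(p0); rot0=o['tool_rot'] if rot0 is None else rot0
    R0=Ro.from_euler('xyz',rot0,degrees=True); R1=Ro.from_euler('xyz',[-90,0,yaw],degrees=True)
    s=R0.inv().apply((np.array(p)-p0))*1000; r=(R0.inv()*R1).as_rotvec(degrees=True)
    return np.round(np.r_[s,r],1).tolist()
E
python3 - <<'E'
from h import *
b=back('side',432,166,0); print('bottle',b)
p,d=read_camera('side'); 
for v in (112,125,150): print(backd('side',436,v,d[v,436]))
for nm,v,u in [('or',150,490),('or2',135,525)]:
    p,d=read_camera('top'); print(backd('top',u,v,d[v,u]))
print(row([.36,-.45,.2],-100)); print(row([.4208,-.3294,.12],-63))
print(env.get_obs())
E
```

```text
bottle [ 0.29516313 -0.58193653  0.        ]
[ 0.30034647 -0.55359265  0.18674922]
[ 0.29744641 -0.56542903  0.14262911]
[ 0.28222898 -0.54062135  0.07457042]
[ 0.65461628 -0.46583728  0.06258653]
[ 0.68091867 -0.52677185  0.0868979 ]
[-173.1, -3.1, -100.3, -0.0, -58.8, 0.0]
[-273.3, 76.9, -190.8, -0.0, -95.8, 0.0]
{'time_s': 0.7, 'qpos': array([69.6196412 , 18.38947848, -4.01477884, 83.10878379,  1.29530548,
       78.5402688 , -3.26064352]), 'joint_velocities': array([ 0.0067454 ,  0.02102434, -0.02730765, -0.05036363, -0.05205322,
        0.00395624, -0.05915845]), 'effort': array([-1.74247884e-04, -4.90934801e+01, -4.03354755e-01, -3.12704158e+01,
       -6.39821123e-02,  3.34572257e-02,  2.59855386e-05]), 'tool_pos': array([ 0.23489425, -0.60609375,  0.19690327]), 'tool_rot': array([-8.99933864e+01, -3.50886023e-03, -1.58812655e+02]), 'force': array([-0.95438848, -0.59587441, -0.48915534]), 'wrist_torque': array([0.00744336, 0.01570014, 0.0121691 ]), 'grip_width': 0.08686059950022385}
```

Call:
{"name": "move_arm", "arguments": {
  "moves": [
    [0, -100, 0, 0, 0, 0],
    [0, -100, 0, 0, 0, 0],
    [0, -100, 0, 0, 0, 0],
    [-273, -100, -191, 0, -95.8, 0],
    [-273, -100, -191, 0, -95.8, 0],
    [-273, -100, -191, 0, -95.8, 0],
    [-273, -100, -191, 0, -95.8, 0],
    [-273, -100, -191, 0, -95.8, 0],
    [-273, -100, -191, 0, -95.8, 0],
    [-273, -100, -191, 0, -95.8, 0],
    [-273, -100, -191, 0, -95.8, 0],
    [-273, -100, -191, 0, -95.8, 0],
    [-273, -100, -191, 0, -95.8, 0],
    [-273, -100, -191, 0, -95.8, 0],
    [-273, -100, -191, 0, -95.8, 0],
    [-273, -100, -191, 0, -95.8, 0],
    [-273, -100, -191, 0, -95.8, 0],
    [-273, -100, -191, 0, -95.8, 0]
  ],
  "claw": 87,
  "newtons": 50
}}

```text
time_s: 2.2
tool_pos: [0.4204, -0.3293, 0.297]
tool_rot: [-90.0, -0.0, -62.9]
force: [0.2, 0.6, 0.1]
grip_width: 0.0873
```

Call:
{"name": "move_arm", "arguments": {
  "moves": [
    [0, 40, 0, 0, 0, 0],
    [0, 80, 0, 0, 0, 0],
    [0, 120, 0, 0, 0, 0],
    [0, 160, 0, 0, 0, 0],
    [0, 195, 0, 0, 0, 0],
    [0, 220, 0, 0, 0, 0],
    [0, 235, 0, 0, 0, 0],
    [0, 235, 0, 0, 0, 0]
  ]
}}

```text
time_s: 2.87
tool_pos: [0.4178, -0.3274, 0.0581]
tool_rot: [-90.2, 0.4, -63.1]
force: [-1.0, -0.6, -1.5]
grip_width: 0.0868
```

Run:
```python
from h import *
p,d=read_camera('top'); cv2.imwrite('pics/t2.png',cv2.resize(cv2.cvtColor(p,cv2.COLOR_RGB2BGR)[200:300,370:510],None,fx=5,fy=5,interpolation=cv2.INTER_CUBIC))
p,d=read_camera('side'); cv2.imwrite('pics/s2.png',cv2.resize(cv2.cvtColor(p,cv2.COLOR_RGB2BGR)[110:210,300:440],None,fx=5,fy=5,interpolation=cv2.INTER_CUBIC))
```

```text
(no output)
```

View pics/s2.png

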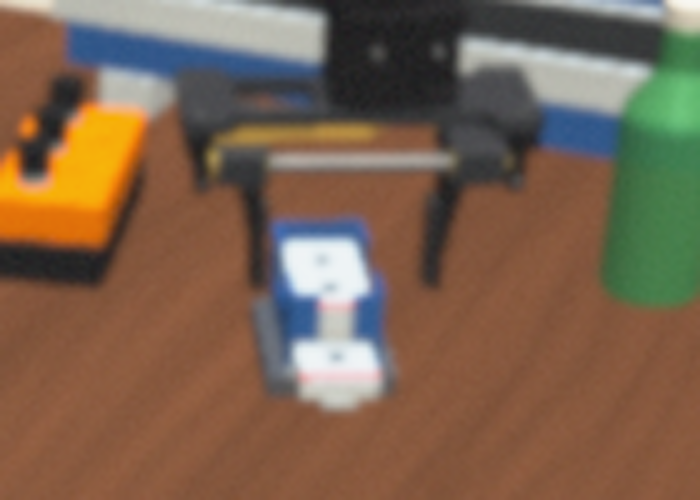

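View pics/t2.png

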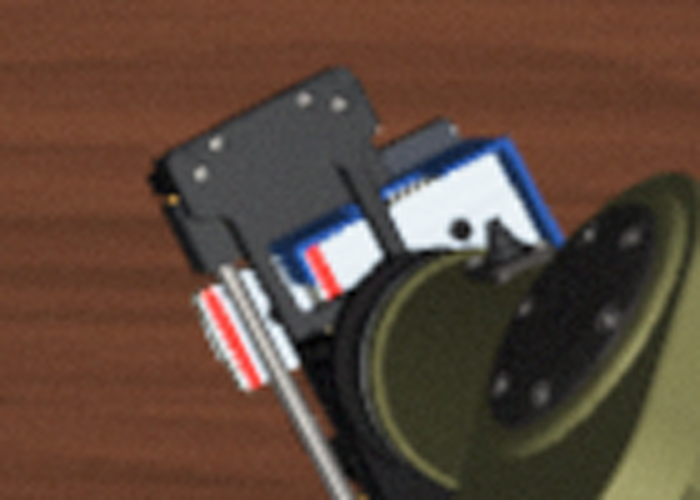

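Run:
```python
from h import *
o=env.get_obs();R=Ro.from_euler('xyz',o['tool_rot'],degrees=True);print(o['tool_pos'],o['tool_rot'])
for s in(-1,1):
  for l in (0.011,-.04): print(s,l,proj('side',o['tool_pos']+R.apply([0,l,s*.046])),proj('top',o['tool_pos']+R.apply([0,l,s*.046])))
```

```text
[ 0.42049252 -0.32927711  0.06204339] [-9.00028142e+01  2.30024486e-02 -6.30633473e+01]
-1 0.011 (np.float64(383.33158615855353), np.float64(176.86827412369678)) (np.float64(434.23579175496536), np.float64(285.2338041111059))
-1 -0.04 (np.float64(384.80406944274495), np.float64(160.50659954315887)) (np.float64(442.3432465822591), np.float64(287.70022878395906))
1 0.011 (np.float64(350.5885175260442), np.float64(177.1057755695855)) (np.float64(413.15268715938396), np.float64(244.53163677147637))
1 -0.04 (np.float64(351.4506793283497), np.float64(160.78108490369422)) (np.float64(420.1034420171085), np.float64(244.83421814023234))
```

Run:
```python
from h import *
p,d=read_camera('side')
cv2.imwrite('pics/s3.png',cv2.resize(cv2.cvtColor(p,cv2.COLOR_RGB2BGR)[140:200,330:410],None,fx=10,fy=10,interpolation=cv2.INTER_NEAREST))
np.set_printoptions(precision=3,suppress=True)
for u in (351,352,385,387):
  for v in (155,160,164,168,172,176): print(u,v,p[v,u],backd('side',u,v,d[v,u]) if d[v,u] else 0)
```

```text
351 155 [48 43 42] [ 0.46  -0.299  0.124]
351 160 [53 44 43] [ 0.462 -0.307  0.105]
351 164 [56 49 46] [ 0.459 -0.3    0.096]
351 168 [121  85  68] [ 0.517 -0.456  0.001]
351 172 [103 100 105] [ 0.494 -0.398  0.019]
351 176 [103  89  90] [ 0.486 -0.376  0.017]
352 155 [72 57 56] [ 0.459 -0.303  0.123]
352 160 [73 55 49] [ 0.457 -0.302  0.108]
352 164 [72 57 54] [ 0.459 -0.307  0.094]
352 168 [120  87  74] [ 0.514 -0.456  0.002]
352 172 [106 109 118] [ 0.494 -0.404  0.016]
352 176 [103 103 110] [ 0.484 -0.381  0.015]
385 155 [68 54 47] [ 0.377 -0.339  0.124]
385 160 [55 49 48] [ 0.377 -0.342  0.108]
385 164 [56 49 47] [ 0.375 -0.341  0.096]
385 168 [127  83  60] [ 0.423 -0.506 -0.001]
385 172 [132  85  60] [ 0.413 -0.475  0.002]
385 176 [138  91  64] [ 0.403 -0.448  0.003]
387 155 [44 42 41] [ 0.373 -0.346  0.122]
387 160 [66 49 45] [ 0.371 -0.341  0.109]
387 164 [75 55 45] [ 0.37  -0.34   0.098]
387 168 [125  84  60] [ 0.415 -0.501  0.003]
387 172 [135  88  61] [ 0.408 -0.482 -0.001]
387 176 [135  89  62] [ 0.398 -0.45   0.003]
```

View pics/s3.png

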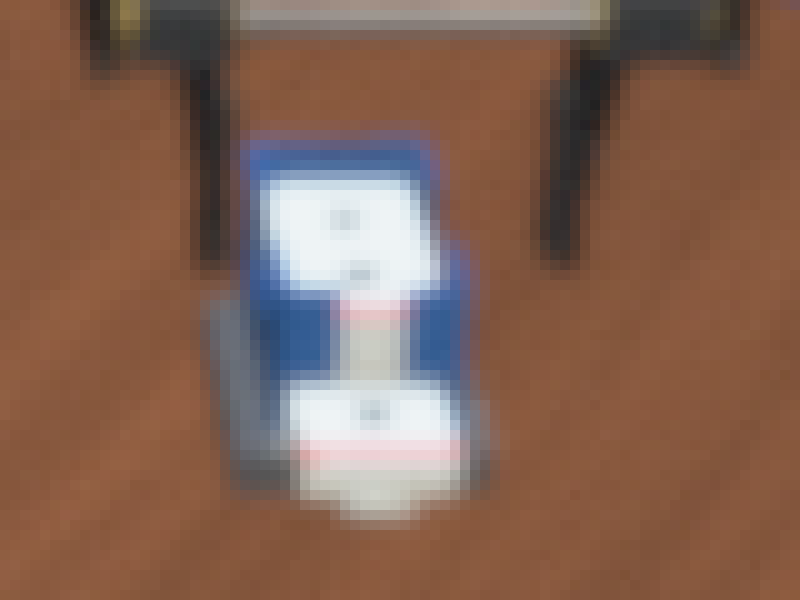

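Run:
```python
from h import *
np.set_printoptions(precision=3,suppress=True)
print(proj('side',[.2347,-.606,.186]),proj('side',[.2347,-.606,.22]),proj('side',[.2347,-.606,.25]))
p,d=read_camera('side')
for v in range(160,172): print(v,[int(x) for x in d[v,349:355]*1000],[int(x) for x in d[v,383:389]*1000])
print(env.get_obs()['qpos'],env.get_obs()['tool_pos'])
```

```text
(np.float64(462.84167236516805), np.float64(109.87962493105834)) (np.float64(464.71668534133073), np.float64(98.7029740459079)) (np.float64(466.40827028259594), np.float64(88.6197081851072))
160 [1409, 1407, 1405, 1404, 1648, 1532] [1424, 1406, 1401, 1405, 1400, 1639]
161 [1410, 1408, 1409, 1409, 1646, 1529] [1421, 1413, 1406, 1408, 1401, 1637]
162 [1408, 1410, 1414, 1413, 1631, 1536] [1427, 1404, 1413, 1408, 1412, 1632]
163 [1415, 1414, 1415, 1408, 1626, 1535] [1421, 1410, 1411, 1407, 1404, 1622]
164 [1411, 1418, 1414, 1414, 1624, 1532] [1618, 1408, 1410, 1413, 1623, 1621]
165 [1417, 1412, 1416, 1414, 1620, 1537] [1614, 1416, 1415, 1414, 1609, 1619]
166 [1617, 1618, 1613, 1615, 1615, 1536] [1605, 1610, 1605, 1607, 1610, 1609]
167 [1608, 1605, 1604, 1611, 1605, 1532] [1598, 1606, 1603, 1599, 1599, 1600]
168 [1603, 1599, 1600, 1608, 1603, 1534] [1597, 1595, 1595, 1594, 1598, 1594]
169 [1597, 1560, 1563, 1556, 1556, 1538] [1589, 1587, 1587, 1585, 1590, 1599]
170 [1589, 1556, 1549, 1547, 1557, 1535] [1579, 1577, 1590, 1583, 1580, 1588]
171 [1586, 1550, 1552, 1548, 1544, 1541] [1579, 1583, 1577, 1578, 1576, 1581]
[ 55.152  11.922 -21.991 107.974   5.11   60.879  58.059] [ 0.422 -0.33   0.064]
```

Run:
```python
import cv2
p=cv2.imread('pics/side0.png'); cv2.imwrite('pics/s0c.png',cv2.resize(p[0:120,430:530],None,fx=5,fy=5,interpolation=cv2.INTER_CUBIC))
```

```text
(no output)
```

View pics/s0c.png

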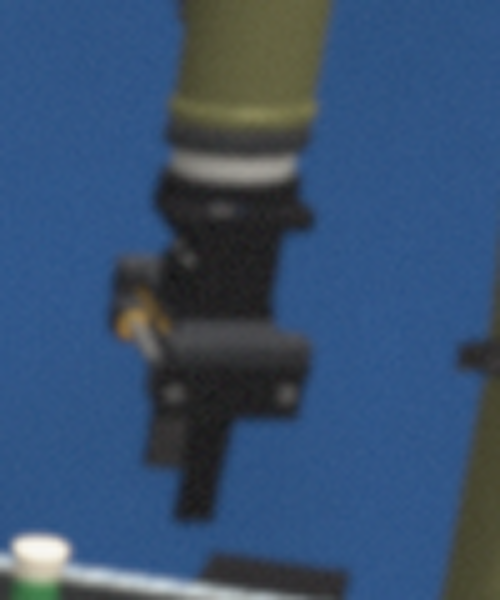

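Run:
```python
from h import *
np.set_printoptions(precision=3,suppress=True)
p,d=read_camera('side')
print('blank top',[backd('side',u,v,d[v,u]) for u,v in [(365,180),(367,181),(362,180),(365,162),(364,166)]])
print('yellow/blue tops', [backd('side',u,v,d[v,u]) for u,v in [(313,226),(247,299),(277,243)]])
p,d=read_camera('top'); i=camera_info('top');V,U=np.mgrid[:420,:560]
c=np.stack([(U-i['cx'])/i['fx']*d,(V-i['cy'])/i['fy']*d,d],-1)-i['t']; W=c@i['R']
for v in range(215,275,5): print(v,[f'{x:.3f}' for x in W[v,400:450:4,2]])
print(env.nose_length,[a for a in dir(env) if a[0]!='_'])
```

```text
blank top [array([ 0.429, -0.34 ,  0.034]), array([ 0.421, -0.334,  0.036]), array([ 0.438, -0.34 ,  0.032]), array([ 0.453, -0.399,  0.06 ]), array([ 0.448, -0.378,  0.058])]
yellow/blue tops [array([ 0.462, -0.063,  0.029]), array([0.454, 0.259, 0.046]), array([0.484, 0.08 , 0.06 ])]
215 ['0.000', '-0.001', '-0.000', '0.001', '0.002', '0.002', '0.003', '-0.003', '0.205', '0.204', '0.202', '-0.001', '0.000']
220 ['0.001', '0.000', '-0.001', '-0.000', '0.000', '0.200', '0.203', '0.202', '0.203', '0.203', '0.201', '0.202', '-0.001']
225 ['-0.002', '-0.002', '0.001', '0.201', '0.198', '0.205', '0.201', '0.202', '0.201', '0.203', '0.200', '0.202', '-0.000']
230 ['0.002', '0.197', '0.200', '0.201', '0.203', '0.200', '0.201', '0.201', '0.203', '0.203', '0.200', '0.200', '0.180']
235 ['-0.003', '0.185', '0.204', '0.200', '0.201', '0.203', '0.203', '0.203', '0.185', '0.187', '0.184', '0.203', '0.028']
240 ['-0.001', '0.167', '0.190', '0.202', '0.201', '0.201', '0.185', '0.183', '0.183', '0.182', '0.039', '0.197', '0.200']
245 ['0.001', '0.002', '0.178', '0.180', '0.184', '0.204', '0.184', '0.024', '0.050', '0.068', '0.053', '0.057', '0.202']
250 ['-0.001', '-0.003', '-0.001', '0.183', '0.184', '0.004', '0.202', '0.065', '0.056', '0.056', '0.055', '0.058', '0.257']
255 ['0.001', '0.001', '0.002', '-0.001', '0.176', '0.178', '0.199', '0.201', '0.068', '0.057', '0.057', '0.268', '0.288']
260 ['-0.002', '0.003', '-0.001', '0.030', '0.030', '0.174', '0.033', '0.200', '0.201', '0.203', '0.266', '0.268', '0.306']
265 ['-0.002', '0.001', '-0.001', '0.034', '0.032', '0.034', '0.177', '0.033', '0.197', '0.219', '0.268', '0.291', '0.309']
270 ['0.001', '-0.001', '-0.004', '0.001', '0.027', '0.030', '0.175', '0.177', '0.201', '0.254', '0.269', '1.064', '0.310']
0.011 ['PlanningError', 'get_obs', 'nose_length']
```

The side camera shows the fingertips at z≈0.09, where the state implies 0.051. The cameras agree with the known object heights, so I'll go down a little and measure again.

Call:
{"name": "move_arm", "arguments": {
  "moves": [
    [0, 15, 0, 0, 0, 0],
    [0, 25, 0, 0, 0, 0],
    [0, 25, 0, 0, 0, 0],
    [0, 25, 0, 0, 0, 0]
  ]
}}

```text
time_s: 3.5
tool_pos: [0.4201, -0.3291, 0.0367]
tool_rot: [-90.0, 0.0, -63.0]
force: [-0.2, 0.7, -0.0]
grip_width: 0.0876
```

Run:
```python
from h import *
np.set_printoptions(precision=3,suppress=True)
p,d=read_camera('side'); o=env.get_obs(); print(o['tool_pos'],o['force'])
cv2.imwrite('pics/s4.png',cv2.resize(cv2.cvtColor(p,cv2.COLOR_RGB2BGR)[120:200,320:420],None,fx=8,fy=8,interpolation=cv2.INTER_CUBIC))
i=camera_info('side');V,U=np.mgrid[:420,:560]
c=np.stack([(U-i['cx'])/i['fx']*d,(V-i['cy'])/i['fy']*d,d],-1)-i['t']; W=c@i['R']
for v in range(140,188,2): print(v,W[v,350],W[v,385])
```

```text
[ 0.421 -0.329  0.037] [ 0.507 -0.494  0.126]
140 [ 0.459 -0.283  0.175] [ 0.375 -0.321  0.176]
142 [ 0.457 -0.278  0.172] [ 0.376 -0.326  0.168]
144 [ 0.458 -0.282  0.164] [ 0.391 -0.378  0.138]
146 [ 0.458 -0.283  0.158] [ 0.476 -0.661  0.001]
148 [ 0.454 -0.272  0.157] [ 0.469 -0.64   0.004]
150 [ 0.453 -0.271  0.152] [ 0.372 -0.319  0.148]
152 [ 0.453 -0.27   0.146] [ 0.458 -0.608  0.005]
154 [ 0.454 -0.274  0.139] [ 0.454 -0.598  0.002]
156 [ 0.462 -0.295  0.122] [ 0.383 -0.359  0.111]
158 [ 0.462 -0.298  0.115] [ 0.377 -0.342  0.114]
160 [ 0.462 -0.297  0.109] [ 0.375 -0.338  0.11 ]
162 [ 0.461 -0.297  0.104] [ 0.376 -0.342  0.102]
164 [ 0.462 -0.299  0.096] [ 0.377 -0.345  0.094]
166 [ 0.462 -0.301  0.089] [ 0.376 -0.346  0.088]
168 [ 0.46  -0.297  0.085] [ 0.374 -0.341  0.084]
170 [ 0.46  -0.298  0.078] [ 0.375 -0.345  0.076]
172 [ 0.46  -0.297  0.073] [ 0.372 -0.338  0.074]
174 [ 0.46  -0.298  0.066] [ 0.373 -0.343  0.065]
176 [ 0.497 -0.397  0.005] [ 0.404 -0.45   0.001]
178 [ 0.494 -0.39   0.002] [ 0.401 -0.441 -0.   ]
180 [ 0.486 -0.371  0.006] [ 0.395 -0.422  0.003]
182 [ 0.483 -0.364  0.003] [ 0.39  -0.408  0.004]
184 [ 0.48  -0.355  0.002] [ 0.386 -0.395  0.005]
186 [ 0.475 -0.345  0.001] [ 0.383 -0.386  0.003]
```

View pics/s4.png

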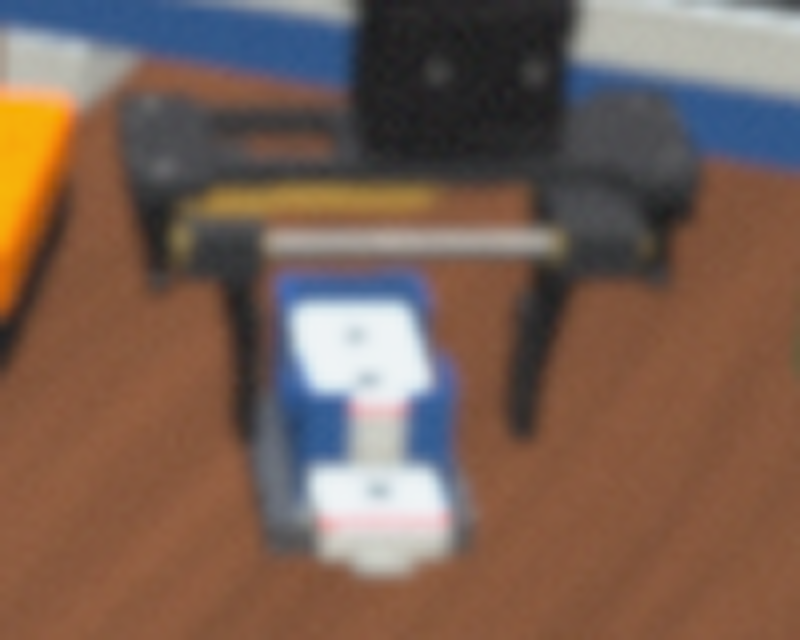

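The picture puts the tips about 38 mm above the stated geometry. I'll test this without risk: go to the nominal grasp height, close, and see whether the jaws stop at 44 mm.

Call:
{"name": "move_arm", "arguments": {
  "moves": [
    [0, 10, 0, 0, 0, 0],
    [0, 18, 0, 0, 0, 0],
    [0, 18, 0, 0, 0, 0]
  ]
}}

```text
time_s: 3.8
tool_pos: [0.4193, -0.3285, 0.017]
tool_rot: [-90.1, 0.2, -63.0]
force: [-0.0, 0.3, -0.8]
grip_width: 0.0869
```

Call:
{"name": "move_arm", "arguments": {
  "moves": [
    [0, 0, 0, 0, 0, 0],
    [0, 0, 0, 0, 0, 0],
    [0, 0, 0, 0, 0, 0],
    [0, 0, 0, 0, 0, 0],
    [0, 0, 0, 0, 0, 0],
    [0, 0, 0, 0, 0, 0]
  ],
  "claw": 38,
  "newtons": 10
}}

```text
time_s: 4.3
tool_pos: [0.4205, -0.3294, 0.0191]
tool_rot: [-90.0, -0.0, -63.0]
force: [-0.3, -0.0, 0.5]
grip_width: 0.0549
```

Run:
```python
from h import *
np.set_printoptions(precision=3,suppress=True)
p,d=read_camera('side'); o=env.get_obs(); print(o['tool_pos'],o['force'],o['grip_width'])
cv2.imwrite('pics/s5.png',cv2.resize(cv2.cvtColor(p,cv2.COLOR_RGB2BGR)[120:200,320:420],None,fx=8,fy=8,interpolation=cv2.INTER_CUBIC))
```

```text
[ 0.421 -0.329  0.019] [-0.423  0.209  0.367] 0.05092747462900604
```

View pics/s5.png

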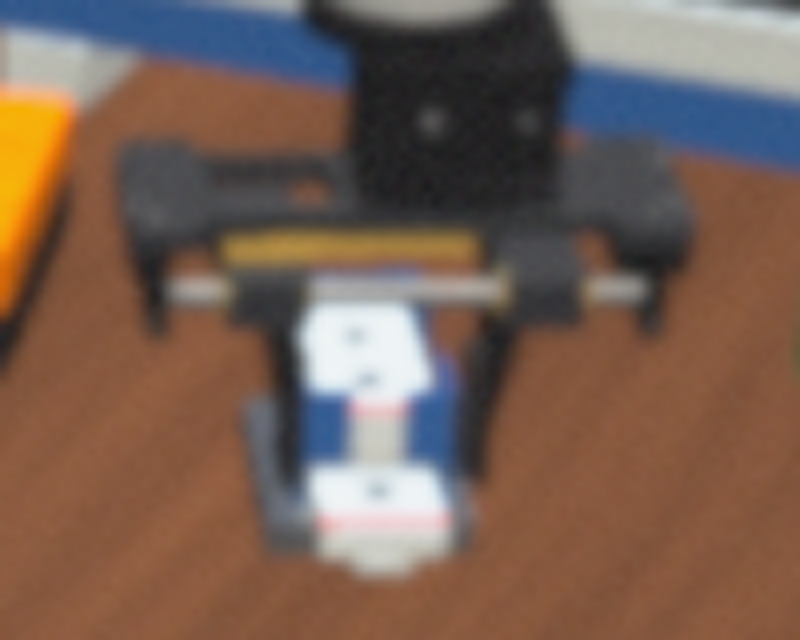

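Call:
{"name": "move_arm", "arguments": {
  "moves": [
    [0, 0, 0, 0, 0, 0],
    [0, 0, 0, 0, 0, 0],
    [0, 0, 0, 0, 0, 0],
    [0, 0, 0, 0, 0, 0]
  ]
}}

```text
time_s: 4.68
tool_pos: [0.4204, -0.3293, 0.0189]
tool_rot: [-90.0, -0.0, -63.0]
force: [0.2, 0.9, -0.6]
grip_width: 0.0387
```

Confirmed: the jaws closed to 38.7 mm, above the 44 mm blank. So the real tool sits about 37 mm higher than reported. I open and go down in small steps, watching the force.

Call:
{"name": "move_arm", "arguments": {
  "moves": [
    [0, 0, 0, 0, 0, 0],
    [0, 0, 0, 0, 0, 0],
    [0, 0, 0, 0, 0, 0],
    [0, 0, 0, 0, 0, 0],
    [0, 0, 0, 0, 0, 0],
    [0, 0, 0, 0, 0, 0],
    [0, 10, 0, 0, 0, 0],
    [0, 20, 0, 0, 0, 0],
    [0, 25, 0, 0, 0, 0],
    [0, 25, 0, 0, 0, 0],
    [0, 25, 0, 0, 0, 0]
  ],
  "claw": 70
}}

```text
time_s: 5.6
tool_pos: [0.4199, -0.3288, -0.0071]
tool_rot: [-90.0, 0.1, -63.0]
force: [-0.6, 0.3, -1.7]
grip_width: 0.0701
```

Run:
```python
from h import *
np.set_printoptions(precision=3,suppress=True)
p,d=read_camera('side'); o=env.get_obs(); print(o['tool_pos'],o['force'],o['grip_width'])
cv2.imwrite('pics/s6.png',cv2.resize(cv2.cvtColor(p,cv2.COLOR_RGB2BGR)[120:200,320:420],None,fx=8,fy=8,interpolation=cv2.INTER_CUBIC))
i=camera_info('side');V,U=np.mgrid[:420,:560]
c=np.stack([(U-i['cx'])/i['fx']*d,(V-i['cy'])/i['fy']*d,d],-1)-i['t']; W=c@i['R']
for v in range(170,190,2): print(v,W[v,353],W[v,382])
```

```text
[ 0.42  -0.329 -0.007] [-0.13   0.002  0.624] 0.06988909503922155
170 [ 0.451 -0.297  0.081] [ 0.383 -0.344  0.075]
172 [ 0.451 -0.298  0.074] [ 0.381 -0.339  0.071]
174 [ 0.453 -0.304  0.065] [ 0.38  -0.336  0.067]
176 [ 0.45  -0.296  0.063] [ 0.381 -0.341  0.058]
178 [ 0.452 -0.303  0.053] [ 0.379 -0.337  0.054]
180 [ 0.451 -0.302  0.047] [ 0.379 -0.338  0.047]
182 [ 0.452 -0.306  0.039] [ 0.378 -0.338  0.041]
184 [ 0.452 -0.305  0.033] [ 0.379 -0.341  0.033]
186 [ 0.45  -0.3    0.029] [ 0.377 -0.336  0.029]
188 [ 0.453 -0.309  0.018] [ 0.387 -0.372  0.003]
```

View pics/s6.png

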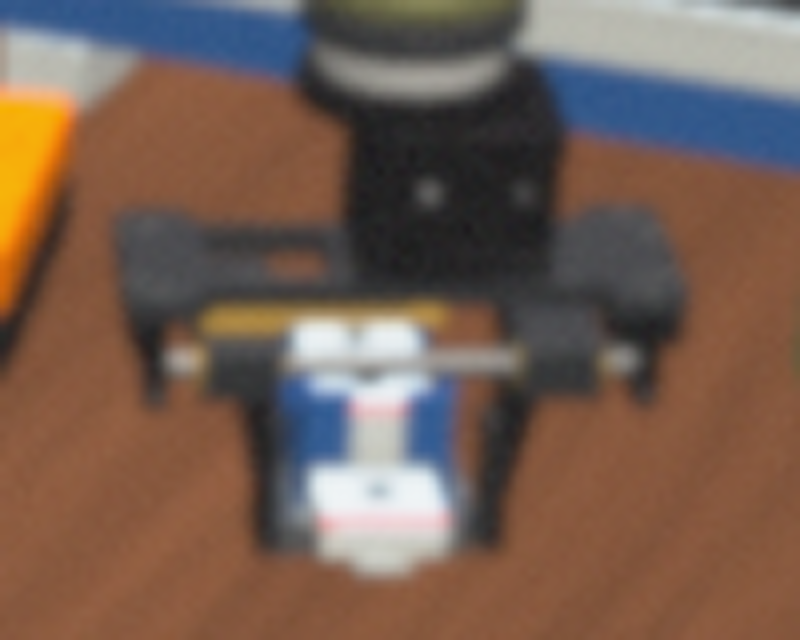

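Call:
{"name": "move_arm", "arguments": {
  "moves": [
    [0, 6, 0, 0, 0, 0],
    [0, 11, 0, 0, 0, 0],
    [0, 11, 0, 0, 0, 0],
    [0, 11, 0, 0, 0, 0]
  ]
}}

```text
time_s: 5.98
tool_pos: [0.4201, -0.3291, -0.0176]
tool_rot: [-90.0, 0.0, -63.0]
force: [-0.7, 0.2, 0.2]
grip_width: 0.07
```

Call:
{"name": "move_arm", "arguments": {
  "moves": [
    [0, 0, 0, 0, 0, 0],
    [0, 0, 0, 0, 0, 0],
    [0, 0, 0, 0, 0, 0],
    [0, 0, 0, 0, 0, 0],
    [0, 0, 0, 0, 0, 0],
    [0, 0, 0, 0, 0, 0],
    [0, 0, 0, 0, 0, 0]
  ],
  "claw": 30,
  "newtons": 45
}}

```text
time_s: 6.57
tool_pos: [0.4201, -0.3295, -0.017]
tool_rot: [-90.0, 0.0, -63.0]
force: [-1.1, -0.2, 2.9]
grip_width: 0.0431
```

Call:
{"name": "move_arm", "arguments": {
  "moves": [
    [-6, 0, 0, 0, 0, 0],
    [-12, 0, 0, 0, 0, 0],
    [-20, 0, 0, 0, 0, 0],
    [-28, 0, 0, 0, 0, 0],
    [-36, 0, 0, 0, 0, 0],
    [-44, 0, 0, 0, 0, 0],
    [-52, 0, 0, 0, 0, 0],
    [-60, 0, 0, 0, 0, 0],
    [-68, 0, 0, 0, 0, 0],
    [-75, 0, 0, 0, 0, 0],
    [-75, 0, 0, 0, 0, 0],
    [-75, 0, 0, 0, 0, 0]
  ]
}}

```text
time_s: 7.57
tool_pos: [0.3856, -0.2613, -0.0174]
tool_rot: [-90.0, 0.1, -63.0]
force: [-0.6, 1.5, 1.0]
grip_width: 0.0429
```

Run:
```python
from h import *
np.set_printoptions(precision=3,suppress=True)
p,d=read_camera('side'); o=env.get_obs(); print(o['tool_pos'],o['force'],o['grip_width'])
cv2.imwrite('pics/s7.png',cv2.resize(cv2.cvtColor(p,cv2.COLOR_RGB2BGR)[120:220,300:420],None,fx=6,fy=6,interpolation=cv2.INTER_CUBIC))
```

```text
[ 0.386 -0.262 -0.017] [-0.369  0.603  0.126] 0.043708758937536785
```

View pics/s7.png

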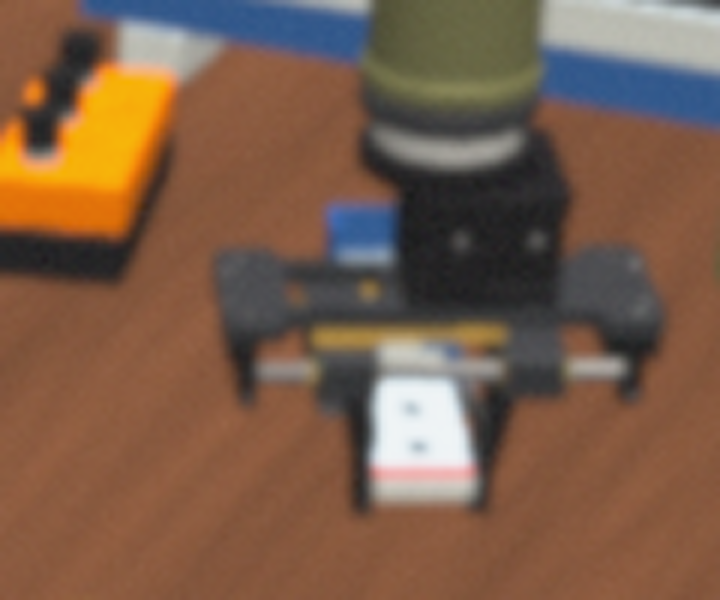

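Run:
```python
from h import *
print(row([.3860,-.262,.133],-63)); print(row([.6632,.2081,.133],-94.4))
```

```text
[0.1, -150.3, -0.1, 0.0, 0.0, -0.1]
[-292.9, -150.2, 460.3, 0.1, 31.4, -0.1]
```

Call:
{"name": "move_arm", "arguments": {
  "moves": [
    [0, -25, 0, 0, 0, 0],
    [0, -60, 0, 0, 0, 0],
    [0, -100, 0, 0, 0, 0],
    [-20, -130, 30, 0, 2, 0],
    [-42, -150, 66, 0, 4.5, 0],
    [-63, -150, 99, 0, 7, 0],
    [-84, -150, 132, 0, 9, 0],
    [-105, -150, 165, 0, 11, 0],
    [-126, -150, 198, 0, 13.5, 0],
    [-147, -150, 231, 0, 16, 0],
    [-168, -150, 264, 0, 18, 0],
    [-189, -150, 297, 0, 20.5, 0],
    [-210, -150, 330, 0, 22.5, 0],
    [-231, -150, 363, 0, 25, 0],
    [-252, -150, 396, 0, 27, 0],
    [-270, -150, 425, 0, 29, 0],
    [-285, -150, 448, 0, 30.5, 0],
    [-293, -150, 460, 0, 31.4, 0],
    [-293, -150, 460, 0, 31.4, 0],
    [-293, -150, 460, 0, 31.4, 0]
  ]
}}

```text
time_s: 9.28
tool_pos: [0.6629, 0.2078, 0.1314]
tool_rot: [-90.1, -0.0, -94.3]
force: [-0.5, -0.5, -1.2]
grip_width: 0.0435
```

Run:
```python
from h import *
p,d=read_camera('side'); o=env.get_obs(); print(o['tool_pos'],o['tool_rot'],o['force'],o['grip_width'])
cv2.imwrite('pics/s8.png',cv2.resize(cv2.cvtColor(p,cv2.COLOR_RGB2BGR)[100:300,100:300],None,fx=3,fy=3,interpolation=cv2.INTER_CUBIC))
p,d=read_camera('top')
cv2.imwrite('pics/t8.png',cv2.resize(cv2.cvtColor(p,cv2.COLOR_RGB2BGR)[80:280,100:500],None,fx=2,fy=2,interpolation=cv2.INTER_CUBIC))
```

```text
[0.66301185 0.20615054 0.1317025 ] [-9.00978699e+01 -8.47859868e-02 -9.44245743e+01] [ 0.96298906  0.55606568 -1.38036267] 0.04333335370843846
```

View pics/s8.png

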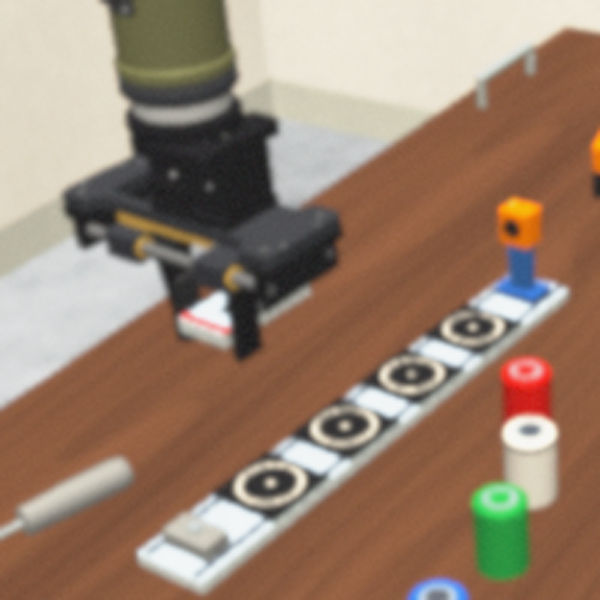

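View pics/t8.png

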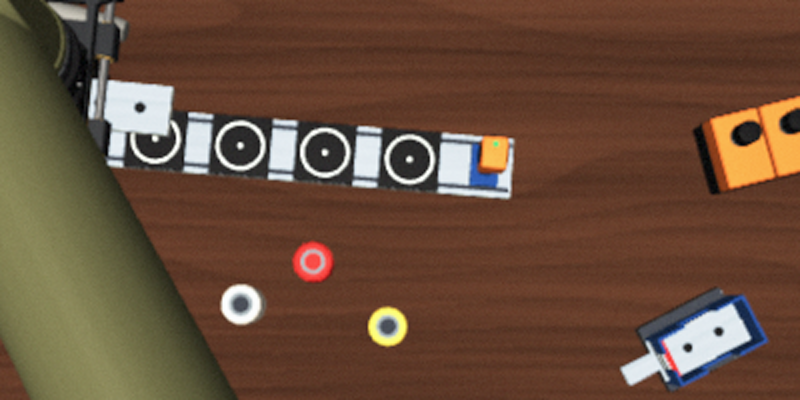

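Run:
```python
from h import *
np.set_printoptions(precision=4,suppress=True)
p,d=read_camera('top'); o=env.get_obs(); print(o['tool_pos'])
i=camera_info('top');V,U=np.mgrid[:420,:560]
c=np.stack([(U-i['cx'])/i['fx']*d,(V-i['cy'])/i['fy']*d,d],-1)-i['t']; W=c@i['R']
m=(W[...,2]>.14)&(p.min(-1)>170)&(U>150)&(U<192)&(V>115)&(V<152)
m=cv2.morphologyEx(m.astype(np.uint8),cv2.MORPH_OPEN,np.ones((3,3)))>0
P=W[m];print(m.sum(),P[:,2].mean(),P.min(0),P.max(0))
z=np.linalg.lstsq(np.c_[P[:,:2],np.ones(len(P))],P[:,2],rcond=None)[0];print('slope',z)
u=np.array([-.0767,-.997]);n=np.array([.997,-.0767]); a=P[:,:2]@u; b=P[:,:2]@n
print('rear end along', np.percentile(a,99),'mid lateral',(np.percentile(b,1)+np.percentile(b,99))/2, 'pad1',np.array([.661,.1792])@u,np.array([.661,.1792])@n,'tcp',o['tool_pos'][:2]@u,o['tool_pos'][:2]@n)
# dot
g=(np.hypot(U-169,V-133)<5)&(p.max(-1)<110); print('dot',W[g].mean(0),g.sum())
```

```text
[0.6633 0.205  0.1324]
744 0.18669045540474788 [ 0.4726 -0.0412  0.1694] [0.6844 0.1902 1.0636]
slope [-1.8998 -1.2449  1.6372]
rear end along -0.18334593403319546 mid lateral 0.6456968339454225 pad1 -0.2293611 0.6452723600000001 tcp -0.25527838366470396 0.6456059714498683
dot [0.6597 0.1596 0.1811] 17
```

Call:
{"name": "move_arm", "arguments": {
  "moves": [
    [0, 30, 0, 0, 0, 0],
    [0, 65, 0, 0, 0, 0],
    [0, 95, 0, 0, 0, 0],
    [0, 120, 0, 0, 0, 0],
    [0, 135, 0, 0, 0, 0],
    [0, 143, 0, 0, 0, 0],
    [0, 146, 0, 0, 0, 0],
    [0, 146, 0, 0, 0, 0]
  ]
}}

```text
time_s: 10.1
tool_pos: [0.662, 0.2045, -0.0092]
tool_rot: [-90.2, -0.3, -94.5]
force: [-11.5, -6.3, 17.4]
grip_width: 0.0434
```

Run:
```python
from h import *
o=env.get_obs(); print(o['tool_pos'],o['tool_rot'],o['force'])
p,d=read_camera('side')
cv2.imwrite('pics/s9.png',cv2.resize(cv2.cvtColor(p,cv2.COLOR_RGB2BGR)[200:300,140:260],None,fx=6,fy=6,interpolation=cv2.INTER_CUBIC))
```

```text
[ 0.66199837  0.20445577 -0.00924646] [-90.15614256  -0.30621364 -94.53956525] [-11.49517307  -6.34818331  17.42426959]
```

View pics/s9.png

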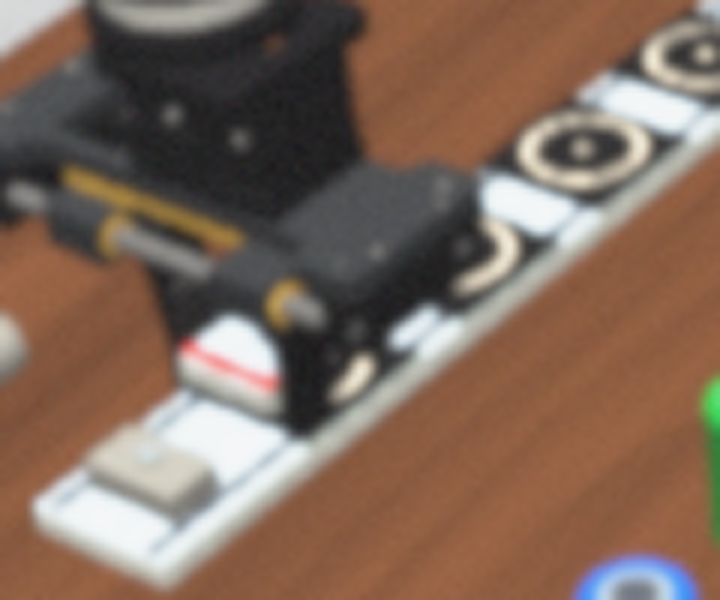

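The fingertips reach about 11 mm below the blank's underside and touched the pad at 17 N, with the blank hovering just above. I raise slightly, lower the grip force so the rear settles, then release. I'll regrip higher up to correct the position.

Call:
{"name": "move_arm", "arguments": {
  "moves": [
    [0, -6, 0, 0, 0, 0],
    [0, -6, 0, 0, 0, 0],
    [0, -6, 0, 0, 0, 0]
  ]
}}

```text
time_s: 10.4
tool_pos: [0.6647, 0.2071, -0.0057]
tool_rot: [-89.8, 0.0, -94.5]
force: [0.5, -1.2, -0.3]
grip_width: 0.0433
```

Call:
{"name": "move_arm", "arguments": {
  "moves": [
    [0, 0, 0, 0, 0, 0],
    [0, 0, 0, 0, 0, 0],
    [0, 0, 0, 0, 0, 0],
    [0, 0, 0, 0, 0, 0]
  ],
  "newtons": 3
}}

```text
time_s: 10.73
tool_pos: [0.6636, 0.2072, -0.0073]
tool_rot: [-90.0, -0.0, -94.4]
force: [0.6, -0.3, -0.9]
grip_width: 0.0439
```

Run:
```python
from h import *
o=env.get_obs(); print(o['tool_pos'],o['tool_rot'],o['force'],o['grip_width'])
p,d=read_camera('side')
cv2.imwrite('pics/s10.png',cv2.resize(cv2.cvtColor(p,cv2.COLOR_RGB2BGR)[200:300,140:260],None,fx=6,fy=6,interpolation=cv2.INTER_CUBIC))
```

```text
[ 0.66358038  0.2071877  -0.00731459] [-8.99832042e+01 -9.53146434e-03 -9.44117154e+01] [ 0.64830275 -0.27255749 -0.89482422] 0.04386006681703942
```

View pics/s10.png

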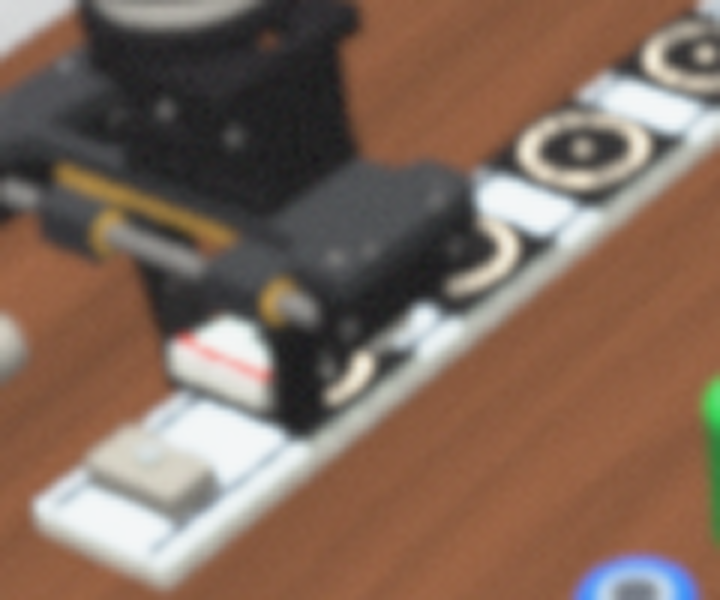

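Call:
{"name": "move_arm", "arguments": {
  "moves": [
    [0, 0, 0, 0, 0, 0],
    [0, 0, 0, 0, 0, 0],
    [0, 0, 0, 0, 0, 0],
    [0, 0, 0, 0, 0, 0],
    [0, -10, 0, 0, 0, 0],
    [0, -40, 0, 0, 0, 0],
    [0, -80, 0, 0, 0, 0],
    [0, -120, 0, 0, 0, 0],
    [0, -120, 0, 0, 0, 0]
  ],
  "claw": 64
}}

```text
time_s: 11.53
tool_pos: [0.6681, 0.2103, 0.1237]
tool_rot: [-89.2, 0.4, -94.4]
force: [1.3, 0.7, 1.3]
grip_width: 0.064
```

Run:
```python
from h import *
o=env.get_obs(); print(o['tool_pos'],o['tool_rot'],o['force'],o['grip_width'])
p,d=read_camera('side')
cv2.imwrite('pics/s11.png',cv2.resize(cv2.cvtColor(p,cv2.COLOR_RGB2BGR)[180:300,130:270],None,fx=5,fy=5,interpolation=cv2.INTER_CUBIC))
p,d=read_camera('top')
cv2.imwrite('pics/t11.png',cv2.resize(cv2.cvtColor(p,cv2.COLOR_RGB2BGR)[110:190,120:240],None,fx=6,fy=6,interpolation=cv2.INTER_CUBIC))
```

```text
[0.66812124 0.21028022 0.12366226] [-89.20881531   0.35040378 -94.4106257 ] [1.33456626 0.70715761 1.33819999] 0.06398972334130447
```

View pics/s11.png

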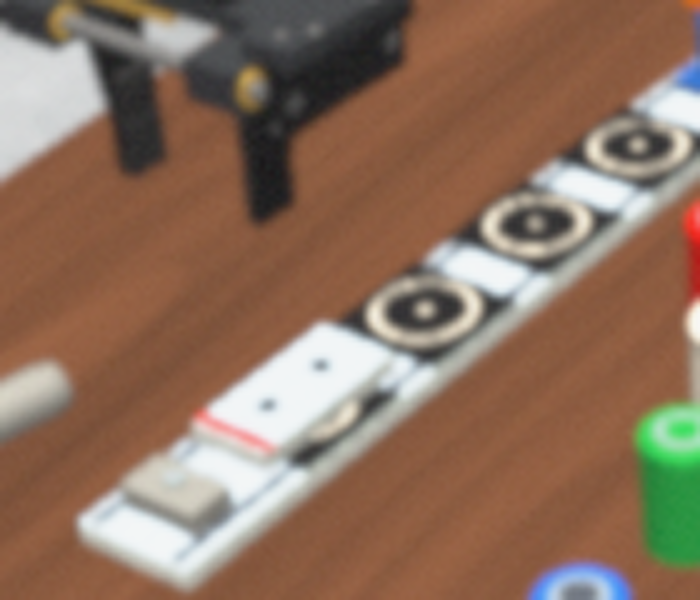

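View pics/t11.png

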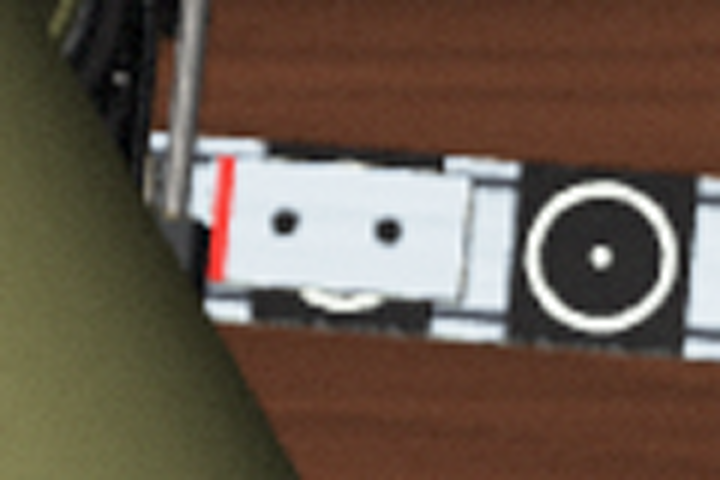

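Run:
```python
from h import *
np.set_printoptions(precision=4,suppress=True)
p,d=read_camera('top');V,U=np.mgrid[:420,:560]
P=[]
for x,y in ((285,222),(388,230)):
    u,v=120+x/6,110+y/6; w=np.where((np.hypot(U-u,V-v)<4),np.clip(160-p.max(-1).astype(float),0,None),0)
    P.append(back('top',(U*w).sum()/w.sum(),(V*w).sum()/w.sum(),.028))
P=np.array(P);D=P[1]-P[0];c=P.mean(0);print(P,np.hypot(*D[:2]),np.degrees(np.arctan2(D[1],D[0])),'centre',c)
e=c[:2]-[.661,.1792];print('err along u',e@[-.0767,-.997],'lateral',e@[.997,-.0767])
print(env.get_obs()['tool_pos'])
```

```text
[[0.664  0.1997 0.028 ]
 [0.6612 0.1638 0.028 ]] 0.03602324864438932 -94.31290958704061 centre [0.6626 0.1818 0.028 ]
err along u -0.0027024882175989418 lateral 0.0013960942453588472
[0.6636 0.2075 0.1141]
```

The blank lies flat but is about 2 mm off laterally and 3 mm off along the rail. I regrip it at its centre with the tips above the pad and nudge it.

Call:
{"name": "move_arm", "arguments": {
  "moves": [
    [26, 0, 0, 0, 0, 0],
    [26, 30, 0, 0, 0, 0],
    [26, 60, 0, 0, 0, 0],
    [26, 85, 0, 0, 0, 0],
    [26, 100, 0, 0, 0, 0],
    [26, 106, 0, 0, 0, 0],
    [26, 106, 0, 0, 0, 0],
    [26, 106, 0, 0, 0, 0]
  ]
}}

```text
time_s: 12.35
tool_pos: [0.6617, 0.1819, 0.0074]
tool_rot: [-90.0, 0.0, -94.4]
force: [0.5, 1.2, 0.4]
grip_width: 0.0641
```

Call:
{"name": "move_arm", "arguments": {
  "moves": [
    [0, 0, 0, 0, 0, 0],
    [0, 0, 0, 0, 0, 0],
    [0, 0, 0, 0, 0, 0],
    [0, 0, 0, 0, 0, 0],
    [0, 0, 0, 0, 0, 0],
    [0, 0, 0, 0, 0, 0],
    [0, 0, 0, 0, 0, 0]
  ],
  "claw": 35,
  "newtons": 15
}}

```text
time_s: 12.93
tool_pos: [0.6614, 0.1814, 0.0069]
tool_rot: [-90.0, -0.0, -94.4]
force: [-0.4, 0.4, 0.2]
grip_width: 0.0362
```

Call:
{"name": "move_arm", "arguments": {
  "moves": [
    [0, 0, 0, 0, 0, 0],
    [0, 0, 0, 0, 0, 0],
    [0, 0, 0, 0, 0, 0],
    [0, 0, 0, 0, 0, 0],
    [0, 0, 0, 0, 0, 0],
    [0, 6, 0, 0, 0, 0],
    [0, 12, 0, 0, 0, 0],
    [0, 12, 0, 0, 0, 0],
    [0, 12, 0, 0, 0, 0]
  ],
  "claw": 60
}}

```text
time_s: 13.68
tool_pos: [0.6606, 0.1811, -0.0062]
tool_rot: [-90.1, -0.0, -94.4]
force: [0.4, 0.1, -0.5]
grip_width: 0.0599
```

Call:
{"name": "move_arm", "arguments": {
  "moves": [
    [0, 0, 0, 0, 0, 0],
    [0, 0, 0, 0, 0, 0],
    [0, 0, 0, 0, 0, 0],
    [0, 0, 0, 0, 0, 0],
    [0, 0, 0, 0, 0, 0]
  ],
  "claw": 38
}}

```text
time_s: 14.1
tool_pos: [0.6615, 0.1815, -0.0049]
tool_rot: [-90.0, 0.0, -94.4]
force: [0.4, 0.5, -0.3]
grip_width: 0.0436
```

Call:
{"name": "move_arm", "arguments": {
  "moves": [
    [1, 0, 0, 0, 0, 0],
    [2, 0, 0, 0, 0, 0],
    [3, 0, 0, 0, 0, 0],
    [3, 0, 0, 0, 0, 0],
    [3, 0, 0, 0, 0, 0]
  ]
}}

```text
time_s: 14.52
tool_pos: [0.6612, 0.1787, -0.005]
tool_rot: [-90.0, 0.0, -94.4]
force: [0.5, 1.1, 1.9]
grip_width: 0.0437
```

Call:
{"name": "move_arm", "arguments": {
  "moves": [
    [0, 0, 0, 0, 0, 0],
    [0, 0, 0, 0, 0, 0],
    [0, 0, 0, 0, 0, 0],
    [0, 0, 0, 0, 0, 0],
    [0, -25, 0, 0, 0, 0],
    [0, -60, 0, 0, 0, 0],
    [0, -100, 0, 0, 0, 0],
    [0, -130, 0, 0, 0, 0],
    [0, -160, 0, 0, 0, 0],
    [0, -160, 0, 0, 0, 0]
  ],
  "claw": 62
}}

```text
time_s: 15.35
tool_pos: [0.6646, 0.18, 0.1626]
tool_rot: [-89.4, 0.2, -94.4]
force: [1.1, 0.2, 0.1]
grip_width: 0.0618
```

Run:
```python
from h import *
o=env.get_obs(); print(o['tool_pos'],o['grip_width'])
print('above white',row([.4868,.0834,.133],-94.4), 'mid',)
print(row([.4868,.0834,.155],-94.4))
```

```text
[0.66461262 0.18002941 0.16263936] 0.06175200419589916
above white [110.2, 27.4, -170.1, -0.6, -0.0, -0.2] mid
[110.1, 5.4, -169.9, -0.6, -0.0, -0.2]
```

Call:
{"name": "move_arm", "arguments": {
  "moves": [
    [20, 0, -32, 0, 0, 0],
    [44, 0, -68, 0, 0, 0],
    [66, 0, -102, 0, 0, 0],
    [88, 0, -136, 0, 0, 0],
    [103, 0, -159, 0, 0, 0],
    [108, 0, -167, 0, 0, 0],
    [108, 0, -167, 0, 0, 0],
    [108, 0, -167, 0, 0, 0]
  ],
  "newtons": 25
}}

```text
time_s: 16.02
tool_pos: [0.4871, 0.0835, 0.1553]
tool_rot: [-89.9, -0.0, -94.5]
force: [-0.1, 0.1, 0.6]
grip_width: 0.0615
```

Run:
```python
from h import *
o=env.get_obs(); print(o['tool_pos'],o['tool_rot'],o['grip_width'])
p,d=read_camera('top')
cv2.imwrite('pics/t12.png',cv2.cvtColor(p,cv2.COLOR_RGB2BGR)[80:300,60:500])
np.set_printoptions(precision=4,suppress=True)
V,U=np.mgrid[:420,:560]
for k,(x,y) in enumerate(((285,222),(388,230))):
    u,v=120+x/6,110+y/6; w=np.where((np.hypot(U-u,V-v)<6),np.clip(150-p.max(-1).astype(float),0,None),0)
    print(back('top',(U*w).sum()/w.sum(),(V*w).sum()/w.sum(),.028))
```

```text
[0.48710221 0.08349032 0.15534757] [-8.98786793e+01 -2.15234895e-02 -9.44512329e+01] 0.061533191260764675
[0.6636 0.1969 0.028 ]
[0.6607 0.161  0.028 ]
```

View pics/t12.png

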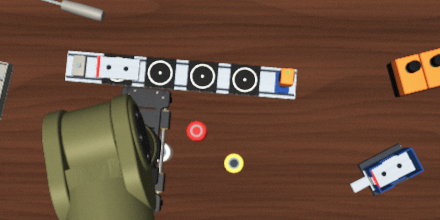

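Call:
{"name": "move_arm", "arguments": {
  "moves": [
    [0, 35, 0, 0, 0, 0],
    [0, 75, 0, 0, 0, 0],
    [0, 110, 0, 0, 0, 0],
    [0, 138, 0, 0, 0, 0],
    [0, 155, 0, 0, 0, 0],
    [0, 162, 0, 0, 0, 0],
    [0, 162, 0, 0, 0, 0],
    [0, 162, 0, 0, 0, 0]
  ]
}}

```text
time_s: 16.73
tool_pos: [0.4873, 0.0848, -0.0068]
tool_rot: [-90.0, 0.1, -94.4]
force: [0.5, 0.1, 0.1]
grip_width: 0.062
```

Call:
{"name": "move_arm", "arguments": {
  "moves": [
    [0, 0, 0, 0, 0, 0],
    [0, 0, 0, 0, 0, 0],
    [0, 0, 0, 0, 0, 0],
    [0, 0, 0, 0, 0, 0],
    [0, 0, 0, 0, 0, 0],
    [0, 0, 0, 0, 0, 0]
  ],
  "claw": 30
}}

```text
time_s: 17.23
tool_pos: [0.4866, 0.0835, -0.0065]
tool_rot: [-90.0, -0.0, -94.4]
force: [-1.9, 0.0, 4.7]
grip_width: 0.0394
```

Run:
```python
from h import *
p,d=read_camera('side');print(env.get_obs()['grip_width'],env.get_obs()['tool_pos'])
cv2.imwrite('pics/s12.png',cv2.resize(cv2.cvtColor(p,cv2.COLOR_RGB2BGR)[180:330,200:380],None,fx=4,fy=4,interpolation=cv2.INTER_CUBIC))
```

```text
0.03930210523846673 [ 0.48663645  0.08352471 -0.00645852]
```

View pics/s12.png

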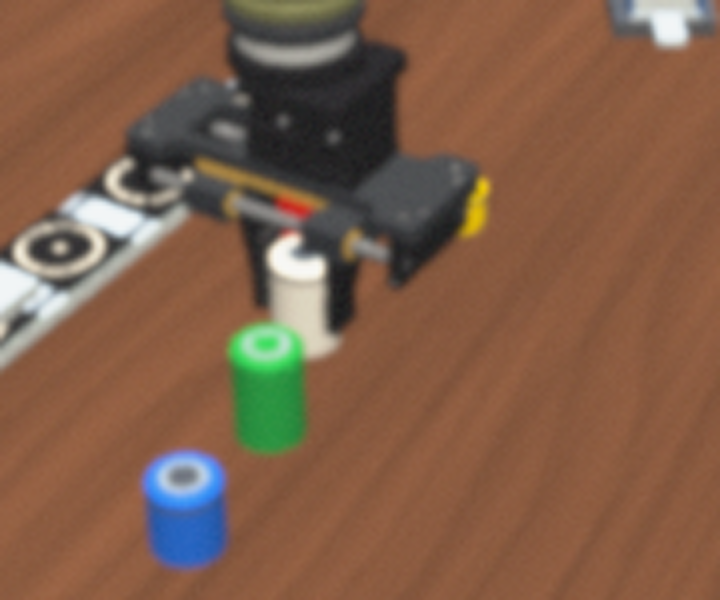

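Call:
{"name": "move_arm", "arguments": {
  "moves": [
    [0, -30, 0, 0, 0, 0],
    [0, -70, 0, 0, 0, 0],
    [0, -110, 0, 0, 0, 0],
    [0, -140, 0, 0, 0, 0],
    [15, -150, 15, 0, 0, 0],
    [38, -150, 39, 0, 0, 0],
    [65, -150, 67, 0, 0, 0],
    [92, -150, 95, 0, 0, 0],
    [119, -150, 123, 0, 0, 0],
    [143, -150, 147, 0, 0, 0],
    [156, -150, 161, 0, 0, 0],
    [161, -150, 166, 0, 0, 0],
    [161, -150, 166, 0, 0, 0],
    [161, -150, 166, 0, 0, 0]
  ]
}}

```text
time_s: 18.45
tool_pos: [0.6386, -0.0882, 0.1423]
tool_rot: [-90.1, 0.1, -94.4]
force: [-0.2, -0.1, -0.8]
grip_width: 0.0389
```

Run:
```python
from h import *
o=env.get_obs(); print(o['tool_pos'],o['tool_rot'],o['grip_width'])
np.set_printoptions(precision=4,suppress=True)
p,d=read_camera('side')
cv2.imwrite('pics/s13.png',cv2.resize(cv2.cvtColor(p,cv2.COLOR_RGB2BGR)[60:260,160:360],None,fx=3,fy=3,interpolation=cv2.INTER_CUBIC))
```

```text
[ 0.63861355 -0.08820121  0.14234382] [-9.00852923e+01  6.94384172e-02 -9.43535336e+01] 0.03886898450016058
```

View pics/s13.png

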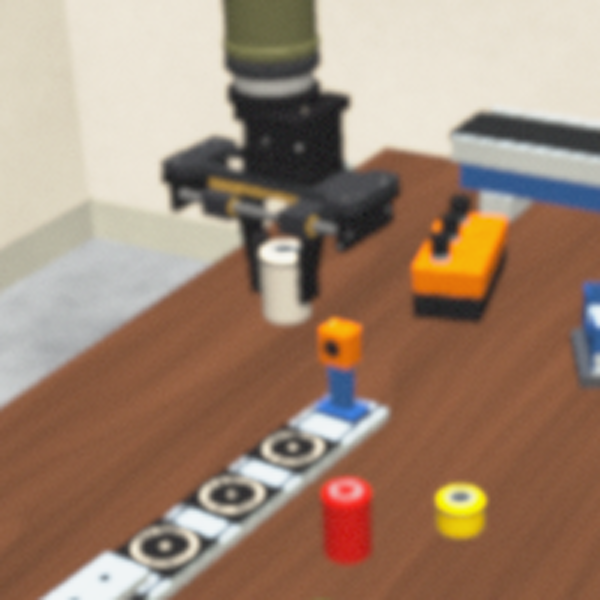

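Call:
{"name": "move_arm", "arguments": {
  "moves": [
    [0, 35, 0, 0, 0, 0],
    [0, 70, 0, 0, 0, 0],
    [0, 100, 0, 0, 0, 0],
    [0, 118, 0, 0, 0, 0],
    [0, 127, 0, 0, 0, 0],
    [0, 131, 0, 0, 0, 0],
    [0, 133, 0, 0, 0, 0],
    [0, 133, 0, 0, 0, 0],
    [0, 133, 0, 0, 0, 0]
  ]
}}

```text
time_s: 19.25
tool_pos: [0.6406, -0.0895, 0.0116]
tool_rot: [-89.8, -0.0, -94.4]
force: [0.8, 0.5, -0.5]
grip_width: 0.0394
```

Call:
{"name": "move_arm", "arguments": {
  "moves": [
    [0, 1, 0, 0, 0, 0],
    [0, 1.5, 0, 0, 0, 0],
    [0, 1.5, 0, 0, 0, 0]
  ]
}}

```text
time_s: 19.5
tool_pos: [0.6403, -0.0898, 0.0096]
tool_rot: [-89.9, -0.0, -94.4]
force: [0.1, -0.0, 3.1]
grip_width: 0.039
```

Call:
{"name": "move_arm", "arguments": {
  "moves": [
    [0, 0, 0, 0, 0, 0],
    [0, 0, 0, 0, 0, 0],
    [0, 0, 0, 0, 0, 0],
    [0, 0, 0, 0, 0, 0],
    [0, -20, 0, 0, 0, 0],
    [0, -55, 0, 0, 0, 0],
    [0, -95, 0, 0, 0, 0],
    [0, -130, 0, 0, 0, 0],
    [0, -145, 0, 0, 0, 0],
    [0, -145, 0, 0, 0, 0],
    [0, -145, 0, 0, 0, 0]
  ],
  "claw": 62
}}

```text
time_s: 20.42
tool_pos: [0.6399, -0.0897, 0.1542]
tool_rot: [-89.9, -0.0, -94.4]
force: [-0.4, -0.1, -0.9]
grip_width: 0.0624
```

Run:
```python
from h import *
o=env.get_obs(); print(o['tool_pos'])
p,d=read_camera('side')
cv2.imwrite('pics/s14.png',cv2.resize(cv2.cvtColor(p,cv2.COLOR_RGB2BGR)[150:300,160:360],None,fx=3.5,fy=3.5,interpolation=cv2.INTER_CUBIC))
print(row([.4590,.2600,.155],-94.4))
```

```text
[ 0.6399234  -0.08974424  0.15421188]
[-334.9, -2.3, -206.3, 0.1, -0.0, 0.0]
```

View pics/s14.png

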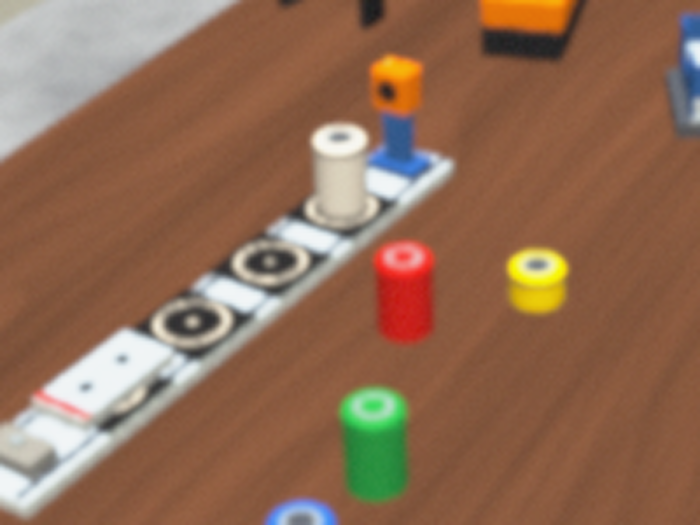

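Call:
{"name": "move_arm", "arguments": {
  "moves": [
    [-25, 0, -15, 0, 0, 0],
    [-59, 0, -36, 0, 0, 0],
    [-93, 0, -57, 0, 0, 0],
    [-127, 0, -78, 0, 0, 0],
    [-161, 0, -99, 0, 0, 0],
    [-195, 0, -120, 0, 0, 0],
    [-229, 0, -141, 0, 0, 0],
    [-263, 0, -162, 0, 0, 0],
    [-297, 0, -183, 0, 0, 0],
    [-322, 0, -198, 0, 0, 0],
    [-335, 0, -206, 0, 0, 0],
    [-335, 0, -206, 0, 0, 0],
    [-335, 0, -206, 0, 0, 0],
    [-335, 0, -206, 0, 0, 0]
  ]
}}

```text
time_s: 21.63
tool_pos: [0.46, 0.2583, 0.1521]
tool_rot: [-90.1, -0.1, -94.5]
force: [-0.1, -1.1, -0.6]
grip_width: 0.0625
```

Call:
{"name": "move_arm", "arguments": {
  "moves": [
    [0, 35, 0, 0, 0, 0],
    [0, 75, 0, 0, 0, 0],
    [0, 115, 0, 0, 0, 0],
    [0, 145, 0, 0, 0, 0],
    [0, 160, 0, 0, 0, 0],
    [0, 168, 0, 0, 0, 0],
    [0, 168, 0, 0, 0, 0],
    [0, 168, 0, 0, 0, 0]
  ]
}}

```text
time_s: 22.3
tool_pos: [0.4606, 0.2594, -0.0145]
tool_rot: [-90.0, -0.0, -94.5]
force: [1.0, -0.2, -0.5]
grip_width: 0.0618
```

Call:
{"name": "move_arm", "arguments": {
  "moves": [
    [0, 0, 0, 0, 0, 0],
    [0, 0, 0, 0, 0, 0],
    [0, 0, 0, 0, 0, 0],
    [0, 0, 0, 0, 0, 0],
    [0, 0, 0, 0, 0, 0],
    [0, 0, 0, 0, 0, 0]
  ],
  "claw": 30
}}

```text
time_s: 22.8
tool_pos: [0.4599, 0.2604, -0.014]
tool_rot: [-90.0, -0.0, -94.4]
force: [-2.2, -0.4, 6.1]
grip_width: 0.0393
```

Run:
```python
from h import *
o=env.get_obs(); print(o['tool_pos'],o['tool_rot'],o['grip_width'])
p,d=read_camera('side')
cv2.imwrite('pics/s15.png',cv2.resize(cv2.cvtColor(p,cv2.COLOR_RGB2BGR)[200:350,160:360],None,fx=3.5,fy=3.5,interpolation=cv2.INTER_CUBIC))
print(row([.6473,.0,.133],-94.4))
```

```text
[ 0.45987454  0.26040135 -0.01399655] [-8.99707109e+01 -5.72717868e-03 -9.44011741e+01] 0.03933438576694414
[245.3, -146.8, 206.9, -0.0, -0.0, 0.0]
```

View pics/s15.png

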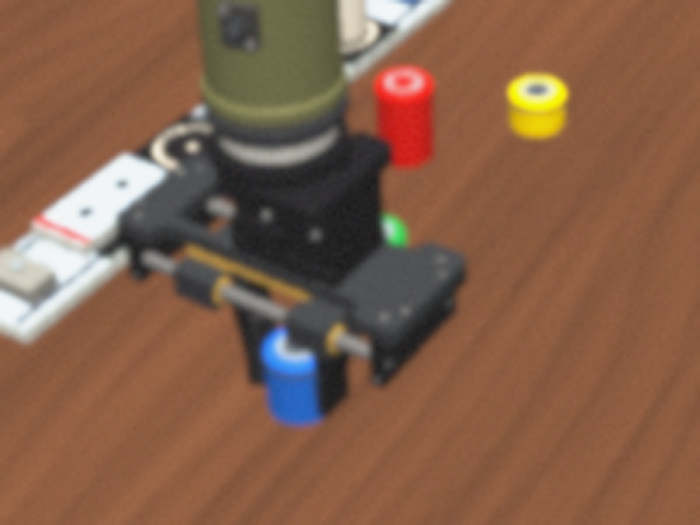

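Call:
{"name": "move_arm", "arguments": {
  "moves": [
    [0, -30, 0, 0, 0, 0],
    [0, -70, 0, 0, 0, 0],
    [0, -105, 0, 0, 0, 0],
    [15, -120, 12, 0, 0, 0],
    [40, -120, 34, 0, 0, 0],
    [70, -120, 59, 0, 0, 0],
    [100, -120, 84, 0, 0, 0],
    [130, -120, 110, 0, 0, 0],
    [160, -120, 135, 0, 0, 0],
    [190, -120, 160, 0, 0, 0],
    [218, -120, 184, 0, 0, 0],
    [237, -120, 200, 0, 0, 0],
    [245, -120, 207, 0, 0, 0],
    [245, -120, 207, 0, 0, 0],
    [245, -120, 207, 0, 0, 0]
  ]
}}

```text
time_s: 24.1
tool_pos: [0.6466, 0.0012, 0.1048]
tool_rot: [-90.1, 0.1, -94.4]
force: [-0.3, 1.8, -0.6]
grip_width: 0.039
```

Call:
{"name": "move_arm", "arguments": {
  "moves": [
    [0, 30, 0, 0, 0, 0],
    [0, 60, 0, 0, 0, 0],
    [0, 82, 0, 0, 0, 0],
    [0, 94, 0, 0, 0, 0],
    [0, 100, 0, 0, 0, 0],
    [0, 101, 0, 0, 0, 0],
    [0, 101, 0, 0, 0, 0],
    [0, 101, 0, 0, 0, 0]
  ]
}}

```text
time_s: 24.77
tool_pos: [0.6485, 0.0006, 0.0061]
tool_rot: [-89.8, 0.0, -94.4]
force: [-0.2, 0.7, -1.4]
grip_width: 0.0393
```

Call:
{"name": "move_arm", "arguments": {
  "moves": [
    [0, 1.5, 0, 0, 0, 0],
    [0, 2.5, 0, 0, 0, 0],
    [0, 2.5, 0, 0, 0, 0]
  ]
}}

```text
time_s: 25.02
tool_pos: [0.6476, -0.0002, 0.0023]
tool_rot: [-90.0, -0.0, -94.4]
force: [-0.4, 0.4, -0.8]
grip_width: 0.0392
```

Now release, rise, and go over yellow.

Call:
{"name": "move_arm", "arguments": {
  "moves": [
    [0, 0.5, 0, 0, 0, 0],
    [0, 0.5, 0, 0, 0, 0],
    [0, 0.5, 0, 0, 0, 0],
    [0, 0.5, 0, 0, 0, 0],
    [0, 0.5, 0, 0, 0, 0],
    [0, -20, 0, 0, 0, 0],
    [0, -55, 0, 0, 0, 0],
    [0, -95, 0, 0, 0, 0],
    [0, -130, 0, 0, 0, 0],
    [0, -140, 0, 0, 0, 0],
    [0, -140, 0, 0, 0, 0],
    [0, -140, 0, 0, 0, 0]
  ],
  "claw": 62
}}

```text
time_s: 26.02
tool_pos: [0.6474, -0.0001, 0.1419]
tool_rot: [-90.0, -0.0, -94.4]
force: [-0.8, -1.0, -0.6]
grip_width: 0.062
```

Run:
```python
from h import *
o=env.get_obs(); print(o['tool_pos'])
print(row([.4650,-.0647,.142],-94.4))
p,d=read_camera('side')
cv2.imwrite('pics/s16.png',cv2.resize(cv2.cvtColor(p,cv2.COLOR_RGB2BGR)[150:300,160:360],None,fx=3.5,fy=3.5,interpolation=cv2.INTER_CUBIC))
```

```text
[ 6.47406190e-01 -1.33530152e-04  1.41899951e-01]
[78.4, -0.2, -176.9, -0.0, -0.0, 0.0]
```

View pics/s16.png

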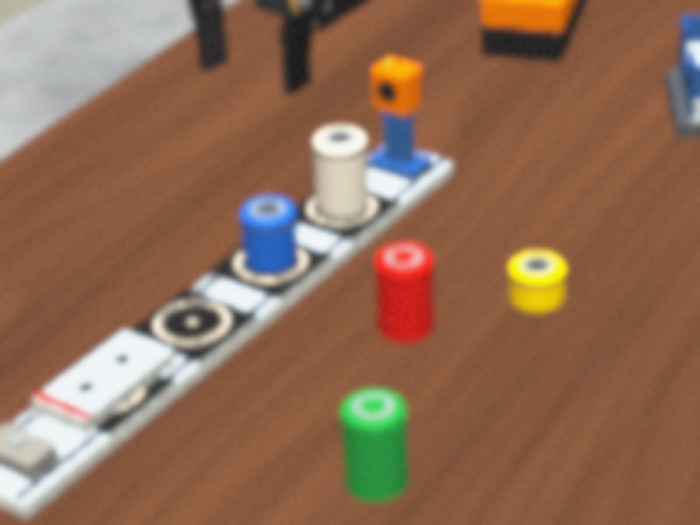

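Call:
{"name": "move_arm", "arguments": {
  "moves": [
    [10, 0, -22, 0, 0, 0],
    [25, 0, -57, 0, 0, 0],
    [41, 0, -93, 0, 0, 0],
    [57, 0, -129, 0, 0, 0],
    [71, 0, -160, 0, 0, 0],
    [78, 0, -177, 0, 0, 0],
    [78, 0, -177, 0, 0, 0],
    [78, 0, -177, 0, 0, 0],
    [78, 40, -177, 0, 0, 0],
    [78, 80, -177, 0, 0, 0],
    [78, 115, -177, 0, 0, 0],
    [78, 140, -177, 0, 0, 0],
    [78, 154, -177, 0, 0, 0],
    [78, 159, -177, 0, 0, 0],
    [78, 159, -177, 0, 0, 0],
    [78, 159, -177, 0, 0, 0]
  ]
}}

```text
time_s: 27.4
tool_pos: [0.4657, -0.0634, -0.0171]
tool_rot: [-90.0, 0.1, -94.4]
force: [-0.5, -0.2, 0.2]
grip_width: 0.0624
```

Call:
{"name": "move_arm", "arguments": {
  "moves": [
    [0, 0, 0, 0, 0, 0],
    [0, 0, 0, 0, 0, 0],
    [0, 0, 0, 0, 0, 0],
    [0, 0, 0, 0, 0, 0],
    [0, 0, 0, 0, 0, 0],
    [0, 0, 0, 0, 0, 0]
  ],
  "claw": 30
}}

```text
time_s: 27.9
tool_pos: [0.4652, -0.0645, -0.0166]
tool_rot: [-90.0, -0.0, -94.4]
force: [-1.2, -0.4, 4.6]
grip_width: 0.039
```

Run:
```python
from h import *
o=env.get_obs(); print(o['tool_pos'],o['grip_width'])
print(row([.6544,.0897,.133],-94.4))
p,d=read_camera('side')
cv2.imwrite('pics/s17.png',cv2.resize(cv2.cvtColor(p,cv2.COLOR_RGB2BGR)[150:300,200:400],None,fx=3.5,fy=3.5,interpolation=cv2.INTER_CUBIC))
```

```text
[ 0.46517283 -0.06447285 -0.01655655] 0.03902350063760711
[-168.2, -149.5, 176.9, -0.0, -0.0, 0.0]
```

View pics/s17.png

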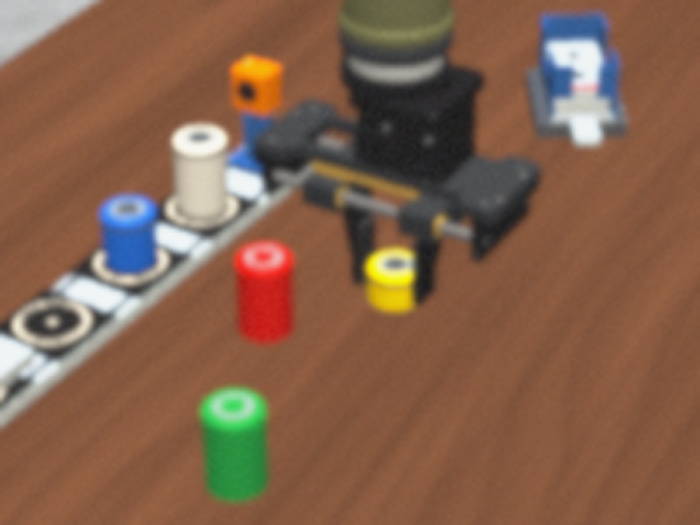

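Call:
{"name": "move_arm", "arguments": {
  "moves": [
    [0, -30, 0, 0, 0, 0],
    [0, -70, 0, 0, 0, 0],
    [0, -110, 0, 0, 0, 0],
    [-5, -140, 5, 0, 0, 0],
    [-25, -145, 27, 0, 0, 0],
    [-50, -145, 53, 0, 0, 0],
    [-77, -145, 81, 0, 0, 0],
    [-104, -145, 110, 0, 0, 0],
    [-131, -145, 138, 0, 0, 0],
    [-153, -145, 161, 0, 0, 0],
    [-165, -145, 173, 0, 0, 0],
    [-168, -145, 177, 0, 0, 0],
    [-168, -145, 177, 0, 0, 0],
    [-168, -145, 177, 0, 0, 0]
  ]
}}

```text
time_s: 29.12
tool_pos: [0.6535, 0.0888, 0.1272]
tool_rot: [-90.1, -0.1, -94.4]
force: [0.6, -0.3, -0.3]
grip_width: 0.0392
```

Call:
{"name": "move_arm", "arguments": {
  "moves": [
    [0, 35, 0, 0, 0, 0],
    [0, 70, 0, 0, 0, 0],
    [0, 98, 0, 0, 0, 0],
    [0, 114, 0, 0, 0, 0],
    [0, 122, 0, 0, 0, 0],
    [0, 125, 0, 0, 0, 0],
    [0, 125, 0, 0, 0, 0],
    [0, 125, 0, 0, 0, 0],
    [0, 125, 0, 0, 0, 0]
  ]
}}

```text
time_s: 29.87
tool_pos: [0.6555, 0.0897, 0.0048]
tool_rot: [-89.8, 0.0, -94.4]
force: [-0.4, -0.4, 0.1]
grip_width: 0.0391
```

Call:
{"name": "move_arm", "arguments": {
  "moves": [
    [0, 1.5, 0, 0, 0, 0],
    [0, 3.5, 0, 0, 0, 0],
    [0, 3.5, 0, 0, 0, 0],
    [0, 3.5, 0, 0, 0, 0]
  ]
}}

```text
time_s: 30.2
tool_pos: [0.6545, 0.0897, -0.0004]
tool_rot: [-90.0, -0.0, -94.4]
force: [0.3, -0.2, 0.6]
grip_width: 0.0394
```

Call:
{"name": "move_arm", "arguments": {
  "moves": [
    [0, 0.5, 0, 0, 0, 0],
    [0, 0.5, 0, 0, 0, 0],
    [0, 0.5, 0, 0, 0, 0],
    [0, 0.5, 0, 0, 0, 0],
    [0, 0.5, 0, 0, 0, 0],
    [0, -20, 0, 0, 0, 0],
    [0, -55, 0, 0, 0, 0],
    [0, -95, 0, 0, 0, 0],
    [0, -135, 0, 0, 0, 0],
    [0, -160, 0, 0, 0, 0],
    [30, -170, -18, 0, 0, 0],
    [65, -170, -38, 0, 0, 0],
    [100, -170, -58, 0, 0, 0],
    [135, -170, -78, 0, 0, 0],
    [170, -170, -98, 0, 0, 0],
    [205, -170, -118, 0, 0, 0],
    [240, -170, -138, 0, 0, 0],
    [275, -170, -158, 0, 0, 0],
    [300, -170, -170, 0, 0, 0],
    [300, -170, -170, 0, 0, 0]
  ],
  "claw": 62
}}

```text
time_s: 31.87
tool_pos: [0.4576, -0.2034, 0.1692]
tool_rot: [-90.1, -0.2, -95.0]
force: [0.7, -0.7, -0.3]
grip_width: 0.062
```

Run:
```python
from h import *
np.set_printoptions(precision=4,suppress=True)
o=env.get_obs(); print(o['time_s'],o['tool_pos'],o['force'])
p,d=read_camera('side')
cv2.imwrite('pics/s18.png',cv2.resize(cv2.cvtColor(p,cv2.COLOR_RGB2BGR)[150:300,140:340],None,fx=3.5,fy=3.5,interpolation=cv2.INTER_CUBIC))
p,d=read_camera('top')
cv2.imwrite('pics/t18.png',cv2.resize(cv2.cvtColor(p,cv2.COLOR_RGB2BGR)[100:300,110:510],None,fx=2,fy=2,interpolation=cv2.INTER_CUBIC))
i=camera_info('top');V,U=np.mgrid[:420,:560]
c=np.stack([(U-i['cx'])/i['fx']*d,(V-i['cy'])/i['fy']*d,d],-1)-i['t']; W=c@i['R']
for nm,pad,h in [('white',(.6404,-.0905),.076),('blue',(.6474,.0005),.060),('yel',(.6543,.0898),.044)]:
    u,v=proj('top',[*pad,h]); m=(np.hypot(U-u,V-v)<16)&(W[...,2]>h-.006)&(W[...,2]<h+.02)
    cc=back('top',U[m].mean(),V[m].mean(),h); print(nm,W[m][:,2].mean(),cc[:2],'err mm',(cc[:2]-pad)*1000)
P=[]
for x,y in ((285,222),(388,230)):
    u,v=120+x/6,110+y/6; w=np.where((np.hypot(U-u,V-v)<5),np.clip(160-p.max(-1).astype(float),0,None),0)
    P.append(back('top',(U*w).sum()/w.sum(),(V*w).sum()/w.sum(),.028))
print('blank',np.mean(P,0), 'pad .6608 .1786')
# stack heights in magazine
print('mag', W[245:250,447:462,2].mean(), W[248,450])
```

```text
31.8667 [ 0.4576 -0.2034  0.1692] [ 0.654  -0.6959 -0.2684]
white 0.07603175952420979 [ 0.6412 -0.0895] err mm [0.8342 1.0351]
blue 0.059896114399889976 [ 0.6485 -0.0003] err mm [ 1.0693 -0.8142]
yel 0.043948956829763255 [0.6555 0.0887] err mm [ 1.177  -1.0836]
blank [0.6622 0.1789 0.028 ] pad .6608 .1786
mag 0.6096601096006627 [ 0.4644 -0.1969  0.6033]
```

View pics/s18.png

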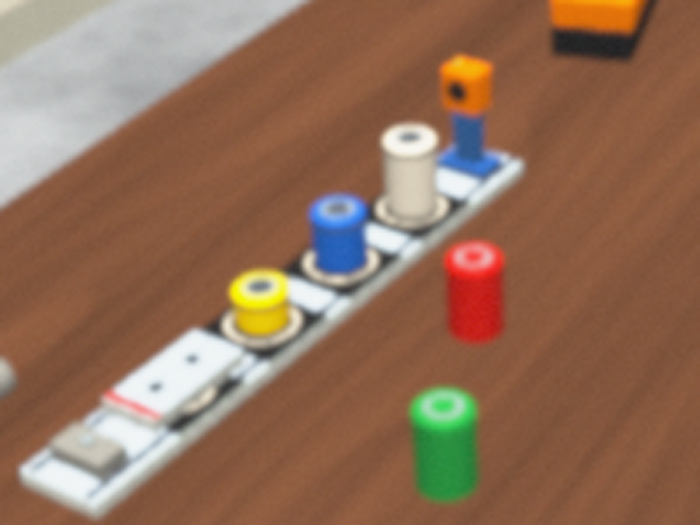

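View pics/t18.png

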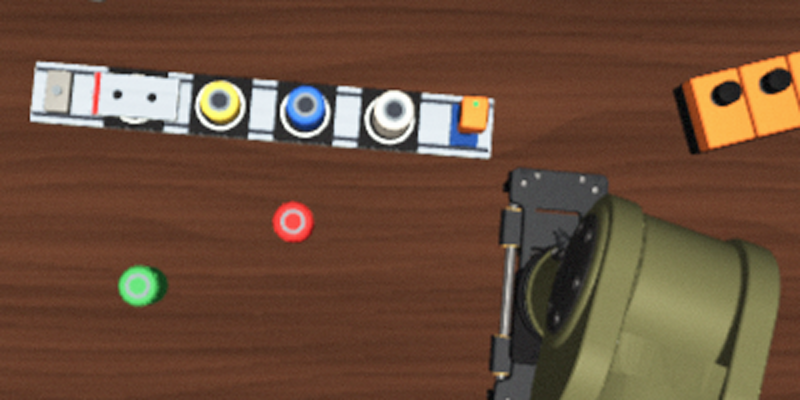

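Run:
```python
from h import *
print(job.sign_off())
```

```text
the job is handed in; nothing more can be done
None
```

The four parts are on the rail in order of height, and the job was handed in at about 32 s with the arm clear. The tall white piece is on pad_4 beside the sensor, blue is on pad_3, yellow on pad_2, and the blank lies flat along the rail on pad_1. The spare blanks are still in the magazine and show in the top view taken after the pull. The arm hid them from the top camera in the final pictures, so I did not check them again there.

**Last check:**
- **Round pieces:** they stand upright, with tops measured at 76, 60 and 44 mm above the bench, as expected. Each centre is within about 1.6 mm of its pad's.
- **Blank:** its centre is about 1.5 mm off its pad's.

**Things that disagreed or went wrong:**
- **Tool height:** the reported height put the fingertips about 37 mm lower than they really were. I confirmed this with the side camera and by closing the jaws above the blank, then corrected every height for it.
- **First placing of the blank:** the fingertips reached below the blank and touched the pad, with about 17 N upward (some 22 N in all). I released the blank from about 1 cm up, then regripped it and moved it to the centre.
- **Extra grasp attempt:** when regripping the blank, the jaws closed once above it without touching it.

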